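# Inspect a batch of sample cells on the light box and tip them into the tub

### The job

Load every sample cell lying on the bench between the light box and the tub into the glass tray standing on the light box; then slide the dimmer from where it stands up to the strip of tape beside its track, leave it there for three seconds so that all the cells in the tray can be viewed, and slide it all the way back to off. Then lift the tray by its handle with the cells in it, carry it to the white tub and tip it so that the cells slide off its open edge into the tub (one that misses may be put in by hand), and set the empty tray back flat on the light box's screen. If a cell gets knocked out of the tray before it is lifted, put it back in; do not disturb the jar, the tape roll or the note pad.

Things in the scene. Friction and masses are not known exactly. Their poses are not given: they have to be found in the camera images.
- cell1: Sample cell 1: a square block 32 x 32 mm, 12 mm thick, 35 g, with a copper edge and a dark window on its flat faces. Lies flat on the bench between the light box and the tub; origin at the centre of its underside, z up. May be absent (None from the start). It may be gripped across either pair of sides.
- cell2: Sample cell 2: a square block 32 x 32 mm, 12 mm thick, 35 g, with a copper edge and a dark window on its flat faces. Lies flat on the bench between the light box and the tub; origin at the centre of its underside, z up. May be absent (None from the start). It may be gripped across either pair of sides.
- cell3: Sample cell 3: a square block 32 x 32 mm, 12 mm thick, 35 g, with a copper edge and a dark window on its flat faces. Lies flat on the bench between the light box and the tub; origin at the centre of its underside, z up. May be absent (None from the start). It may be gripped across either pair of sides.
- cell4: Sample cell 4: a square block 32 x 32 mm, 12 mm thick, 35 g, with a copper edge and a dark window on its flat faces. Lies flat on the bench between the light box and the tub; origin at the centre of its underside, z up. May be absent (None from the start). It may be gripped across either pair of sides.
- cell5: Sample cell 5: a square block 32 x 32 mm, 12 mm thick, 35 g, with a copper edge and a dark window on its flat faces. Lies flat on the bench between the light box and the tub; origin at the centre of its underside, z up. May be absent (None from the start). It may be gripped across either pair of sides.
- cell6: Sample cell 6: a square block 32 x 32 mm, 12 mm thick, 35 g, with a copper edge and a dark window on its flat faces. Lies flat on the bench between the light box and the tub; origin at the centre of its underside, z up. May be absent (None from the start). It may be gripped across either pair of sides.
- tray: Loose tray, 0.26 kg, on the light box: glass floor 220 (x) x 130 mm (y), 4 mm thick, aluminium rims 4 mm thick and 14 mm high along both long sides and the +x end; the -x end is open (pouring edge). Bridge handle across the middle along y. Origin: centre of the underside, z up. Slippery glass: cells slide from 14 to 20 degrees of tilt, but stay put if it is carried level and smoothly.
- tray_handle (a point): Centre of the tray's bridge handle: a flat bar 8 mm thick (tray x), 16 mm high, 130 mm long (tray y), 48 mm above the tray's underside; its bottom edge is 36 mm above the glass floor. Axes as the tray's. Grip it with the fingers closing along tray x. It is over the tray's centre of mass.
- tray_lip (a point): Middle of the tray's open pouring edge, on the top face of the glass, at tray (-110, 0, 4) mm. Axes as the tray's.
- lightbox: Fixed light box, grey housing 280 (its x) x 270 (its y) x 45 mm high, flat on top; origin at the centre of its underside. White screen on its -y part, black control strip along its +y edge. It stands on one side of the bench and the tub on the other; which is left varies.
- screen (a point): Centre of the light box's white screen (252 x 162 mm along the light box's x and y), on its top face, 42 mm to -y of the light box's centre, 45 mm above the bench. Axes as the light box's.
- fader (a joint): Dimmer slider on the control strip: 0 = off, at its -x end stop (the end nearer the robot); grows to 0.100 m = full, towards the light box's +x. It moves stiffly, with about 2 N of friction, and stays where it is left.
- fader_cap (a point): Middle of the black dimmer grip, 24 mm long (light box x, the sliding direction), 18 mm wide (y), top 28 mm above the light box's top face; this point is 15 mm above that face. A white line on top marks its middle. The track runs along light box x, 95 mm to +y of the light box's centre. Axes as the light box's.
- tape: Strip of paper tape stuck on the control strip beside the track, on its +y side: 10 mm wide along the track, 20 mm long; origin at its middle. Axes as the light box's. It marks the working brightness: there the grip's white line is level with the tape.
- tub: Fixed white plastic storage tub, open on top, 190 (its x) x 250 (its y) x 65 mm high, walls and floor 4 mm; origin at the centre of its underside.
- jar: Bystander: squat lidded glass jar, 60 mm across, 60 mm tall, standing beyond the cells. Origin at the centre of its base. Leave alone.
- tape_roll: Bystander: roll of paper tape lying flat, 72 mm across, 22 mm high. Origin at the centre of its underside. Leave alone.
- note_pad: Bystander: yellow note pad 50 x 76 x 14 mm, near the robot's foot. Origin at the centre of its underside. Leave alone.
Mind the look-alikes: they are no part of the job. What is shaped like the cell4 but blue is not meant.

How it is judged:
On the way, in this order (a step that is already met when the one before it is completed fails the run):
1. every cell is in the tray, on the light box (x of cell1 in the frame of tray between -0.108 and 0.108 m and y of cell1 in the frame of tray between -0.057 and 0.057 m and z of cell1 in the frame of tray between -0.002 and 0.032 m and x of cell2 in the frame of tray between -0.108 and 0.108 m and y of cell2 in the frame of tray between -0.057 and 0.057 m and z of cell2 in the frame of tray between -0.002 and 0.032 m and x of cell3 in the frame of tray between -0.108 and 0.108 m and y of cell3 in the frame of tray between -0.057 and 0.057 m and z of cell3 in the frame of tray between -0.002 and 0.032 m and x of cell4 in the frame of tray between -0.108 and 0.108 m and y of cell4 in the frame of tray between -0.057 and 0.057 m and z of cell4 in the frame of tray between -0.002 and 0.032 m and x of cell5 in the frame of tray between -0.108 and 0.108 m and y of cell5 in the frame of tray between -0.057 and 0.057 m and z of cell5 in the frame of tray between -0.002 and 0.032 m and x of cell6 in the frame of tray between -0.108 and 0.108 m and y of cell6 in the frame of tray between -0.057 and 0.057 m and z of cell6 in the frame of tray between -0.002 and 0.032 m and x of tray in the frame of screen between -0.03 and 0.03 m and y of tray in the frame of screen between -0.025 and 0.025 m and z of tray in the frame of screen between -0.004 and 0.006 m and angle between tray's own z axis and vertical below 0.05 rad and linear speed of each of cell1, cell2, cell3, cell4, cell5, cell6 below 0.05 m/s and contact force between the fingers and cell1 below 0.1 N and contact force between the fingers and cell2 below 0.1 N and contact force between the fingers and cell3 below 0.1 N and contact force between the fingers and cell4 below 0.1 N and contact force between the fingers and cell5 below 0.1 N and contact force between the fingers and cell6 below 0.1 N), for 0.3 s.
2. with the cells in the tray the dimmer stands at the tape (within 5 mm) for two seconds (x of cell1 in the frame of tray between -0.108 and 0.108 m and y of cell1 in the frame of tray between -0.057 and 0.057 m and z of cell1 in the frame of tray between -0.002 and 0.032 m and x of cell2 in the frame of tray between -0.108 and 0.108 m and y of cell2 in the frame of tray between -0.057 and 0.057 m and z of cell2 in the frame of tray between -0.002 and 0.032 m and x of cell3 in the frame of tray between -0.108 and 0.108 m and y of cell3 in the frame of tray between -0.057 and 0.057 m and z of cell3 in the frame of tray between -0.002 and 0.032 m and x of cell4 in the frame of tray between -0.108 and 0.108 m and y of cell4 in the frame of tray between -0.057 and 0.057 m and z of cell4 in the frame of tray between -0.002 and 0.032 m and x of cell5 in the frame of tray between -0.108 and 0.108 m and y of cell5 in the frame of tray between -0.057 and 0.057 m and z of cell5 in the frame of tray between -0.002 and 0.032 m and x of cell6 in the frame of tray between -0.108 and 0.108 m and y of cell6 in the frame of tray between -0.057 and 0.057 m and z of cell6 in the frame of tray between -0.002 and 0.032 m and x of fader_cap in the frame of tape between -0.005 and 0.005 m), for 2 s.
3. the dimmer is back at off (within 4 mm), the cells in the tray (x of cell1 in the frame of tray between -0.108 and 0.108 m and y of cell1 in the frame of tray between -0.057 and 0.057 m and z of cell1 in the frame of tray between -0.002 and 0.032 m and x of cell2 in the frame of tray between -0.108 and 0.108 m and y of cell2 in the frame of tray between -0.057 and 0.057 m and z of cell2 in the frame of tray between -0.002 and 0.032 m and x of cell3 in the frame of tray between -0.108 and 0.108 m and y of cell3 in the frame of tray between -0.057 and 0.057 m and z of cell3 in the frame of tray between -0.002 and 0.032 m and x of cell4 in the frame of tray between -0.108 and 0.108 m and y of cell4 in the frame of tray between -0.057 and 0.057 m and z of cell4 in the frame of tray between -0.002 and 0.032 m and x of cell5 in the frame of tray between -0.108 and 0.108 m and y of cell5 in the frame of tray between -0.057 and 0.057 m and z of cell5 in the frame of tray between -0.002 and 0.032 m and x of cell6 in the frame of tray between -0.108 and 0.108 m and y of cell6 in the frame of tray between -0.057 and 0.057 m and z of cell6 in the frame of tray between -0.002 and 0.032 m and value of joint fader below 0.004 m), for 0.2 s.
4. the tray is lifted off the light box (40 mm up) with the cells in it (x of cell1 in the frame of tray between -0.108 and 0.108 m and y of cell1 in the frame of tray between -0.057 and 0.057 m and z of cell1 in the frame of tray between -0.002 and 0.032 m and x of cell2 in the frame of tray between -0.108 and 0.108 m and y of cell2 in the frame of tray between -0.057 and 0.057 m and z of cell2 in the frame of tray between -0.002 and 0.032 m and x of cell3 in the frame of tray between -0.108 and 0.108 m and y of cell3 in the frame of tray between -0.057 and 0.057 m and z of cell3 in the frame of tray between -0.002 and 0.032 m and x of cell4 in the frame of tray between -0.108 and 0.108 m and y of cell4 in the frame of tray between -0.057 and 0.057 m and z of cell4 in the frame of tray between -0.002 and 0.032 m and x of cell5 in the frame of tray between -0.108 and 0.108 m and y of cell5 in the frame of tray between -0.057 and 0.057 m and z of cell5 in the frame of tray between -0.002 and 0.032 m and x of cell6 in the frame of tray between -0.108 and 0.108 m and y of cell6 in the frame of tray between -0.057 and 0.057 m and z of cell6 in the frame of tray between -0.002 and 0.032 m and z of tray in the frame of screen above 0.04 m), for 0.1 s.
5. the tray is tipped (past 20 degrees) over the tub and a cell has come into the tub (angle between tray's own z axis and vertical above 0.35 rad and horizontal distance between tray_lip and tub below 0.16 m and ((x of cell1 in the frame of tub between -0.095 and 0.095 m and y of cell1 in the frame of tub between -0.125 and 0.125 m and z of cell1 in the frame of tub between -0.002 and 0.055 m) or (x of cell2 in the frame of tub between -0.095 and 0.095 m and y of cell2 in the frame of tub between -0.125 and 0.125 m and z of cell2 in the frame of tub between -0.002 and 0.055 m) or (x of cell3 in the frame of tub between -0.095 and 0.095 m and y of cell3 in the frame of tub between -0.125 and 0.125 m and z of cell3 in the frame of tub between -0.002 and 0.055 m) or (x of cell4 in the frame of tub between -0.095 and 0.095 m and y of cell4 in the frame of tub between -0.125 and 0.125 m and z of cell4 in the frame of tub between -0.002 and 0.055 m) or (x of cell5 in the frame of tub between -0.095 and 0.095 m and y of cell5 in the frame of tub between -0.125 and 0.125 m and z of cell5 in the frame of tub between -0.002 and 0.055 m) or (x of cell6 in the frame of tub between -0.095 and 0.095 m and y of cell6 in the frame of tub between -0.125 and 0.125 m and z of cell6 in the frame of tub between -0.002 and 0.055 m))), for 0.02 s.
At the end, for the whole second after the job is handed in: Every cell lies at rest inside the tub; the tray stands flat on the light box's screen, its centre within 30 mm (along) and 25 mm (across) of the screen's centre; the dimmer is within 4 mm of its off stop; nothing is held (x of cell1 in the frame of tub between -0.095 and 0.095 m and y of cell1 in the frame of tub between -0.125 and 0.125 m and z of cell1 in the frame of tub between -0.002 and 0.055 m and x of cell2 in the frame of tub between -0.095 and 0.095 m and y of cell2 in the frame of tub between -0.125 and 0.125 m and z of cell2 in the frame of tub between -0.002 and 0.055 m and x of cell3 in the frame of tub between -0.095 and 0.095 m and y of cell3 in the frame of tub between -0.125 and 0.125 m and z of cell3 in the frame of tub between -0.002 and 0.055 m and x of cell4 in the frame of tub between -0.095 and 0.095 m and y of cell4 in the frame of tub between -0.125 and 0.125 m and z of cell4 in the frame of tub between -0.002 and 0.055 m and x of cell5 in the frame of tub between -0.095 and 0.095 m and y of cell5 in the frame of tub between -0.125 and 0.125 m and z of cell5 in the frame of tub between -0.002 and 0.055 m and x of cell6 in the frame of tub between -0.095 and 0.095 m and y of cell6 in the frame of tub between -0.125 and 0.125 m and z of cell6 in the frame of tub between -0.002 and 0.055 m and linear speed of each of cell1, cell2, cell3, cell4, cell5, cell6, tray below 0.02 m/s and x of tray in the frame of screen between -0.03 and 0.03 m and y of tray in the frame of screen between -0.025 and 0.025 m and z of tray in the frame of screen between -0.004 and 0.006 m and angle between tray's own z axis and vertical below 0.05 rad and value of joint fader below 0.004 m); the robot touches nothing.
It fails at once if the jar is moved by more than 30 mm (distance of jar from where it was at the start of the episode above 0.03 m).
It fails at once if the tape roll is moved by more than 30 mm (distance of tape_roll from where it was at the start of the episode above 0.03 m).
It fails at once if the note pad is moved by more than 30 mm (distance of note_pad from where it was at the start of the episode above 0.03 m).
Of cell1, cell2, cell3, cell4, cell5, cell6 only 3 to 6 are there at a start; the rules pass over those that are not, and their reading is None.
At some moment in a run one of cell1, cell2, cell3, cell4, cell5, cell6 may be knocked a few centimetres aside while the robot is not near it.
It also fails if it takes over 210 s, if anything falls off the work surface, if the arm or the gripper's body presses on something with over 40 N, if the wrist force passes 120 N, or if a joint passes its speed limit or range.

### The arm

A 6-joint arm with a two-finger parallel gripper is mounted at the origin on the work surface. World frame = base frame: x ahead of the robot, y to its left, z up, the work surface at z = 0. Lengths are in m, angles in rad, forces in N, time in s.
With the tool pointing down it reaches from about 0.35 to 0.8 m from the base axis. Payload 7.3 kg.
Tool frame: the origin (TCP) lies between the finger pads; the fingertips stand 8 mm ahead of it and the grasp point (between the pads) lies 11 mm behind it; z points along the fingers, y is the line along which they close (so a half turn about z gives the same grasp; the last joint's range is limited). The gripper opens to 85 mm and grips with 20 to 120 N. Pads are 22 mm wide; open, the fingers measure 114 mm over their backs; the gripper's body (76 mm by 85 mm) begins 54 mm behind the grasp point. The pads swing forward as they close: fully open they stand 13 mm farther back than shut.
Start: joints at [-1.317, 0.342, 1.524, -0, 1.275, -0.146], TCP at [0.204, -0.484, 0.239] pointing down, gripper open.
Joint ranges: [-2.53, 2.53], [-0.77, 2.02], [0.04, 2.7], [-1, 4.14], [0.28, 2.66], [-3.11, 3.11]. Speed limits (rad/s): [2.57, 2.57, 3.14, 3.14, 3.14, 3.14].

### API

Orientations are given as a unit quaternion [x, y, z, w].
In Python, from station import bot gives the robot as it stands.
- The arm moves only by the shell command python3 -m handwheel 'ROWS' [FORCE]. ROWS is JSON, a list of rows, each an object with "twist": the turn, a rotation vector about the world's x, y, z scaled (see below), a list of three; "slide": the shift along the world's x, y, z scaled (see below), a list of three; "gripper": the opening, from 0 (shut) to 1 (fully open). A call has 1 to 8 rows; each row is the pose to reach, as a shift and turn from the pose commanded when the call began, turning the shorter way round; what a row does not reach only later rows make up. The controller multiplies each number of a shift by 0.1 m and each number of a turn by 2 pi rad. A row lasts 1/10 s, in which the tool goes at most 50 mm and 8.59 degrees, less where a joint would pass 70% of its speed; a pose out of reach is approached as far as the arm can. A call with a number of a shift or a turn outside -1 to 1 is refused whole. A call with a gripper value outside its range is refused whole. The fingers move at their own pace and stop on an object; FORCE is the grip in N (left out, the last holds). Time passes only in rows, so rows that repeat a pose let the fingers close. It gives the time, the measured TCP pose, the force, the opening and the grip force at its end, in the units of the state.
- bot.read_state(): the state, without advancing time (a new reading comes with each control period).
- bot.capture(name): name is "scene" or "top"; returns the picture (480x640x3 uint8, red, green, blue); there is no depth.
- bot.camera_model(name): a dict with "vertical_fov" (degrees; the focal length in pixels is half the picture's height over the tangent of half this angle, whatever the lens; pixels are square), "cx", "cy" (the principal point, pixels), "R" (3x3) and "t" (3): a world point X has camera coordinates R X + t. Camera axes: x right, y down, z forward; pixel columns grow to the right and rows downward; lengths in m; the calibration is good to about 2 mm. A picture is of the moment at which its call begins. camera_model takes no time and is no camera call.
- bot.job_done(): hands the job in; it is judged then, once.
The state is a dict: "time_s": time; "q": joint angles; "qvel": joint speeds; "joint_efforts": joint torques, N m; "tcp_pos": TCP position; "tcp_rot": TCP orientation; "force": force on the tool from outside, world axes, zero at the start; "moment": the same for the moment, N m; "grip_width": opening from 0.0 (shut) to 1.0 (fully open); "grasp_force": force on a finger pad.
Only numpy, scipy, OpenCV 4.12 (cv2) and the standard library are available. Lean on these libraries where they do the work, as an engineer would, in place of code of your own. Each camera call takes 0.05 s, during which the arm holds its last target. There are 200 camera calls.

## Working session

There is one attempt and no reset: what is moved stays moved. The work goes in short steps, Python scripts to look and compute and a shell command to move; the robot and the scene stay as the last step left them, time stands still between calls to the robot, and variables do not carry over. Pictures are saved under pics/ and viewed, at most 14 in all, crops included, and the job is handed in when it is done.

```bash
mkdir -p pics; ls
python3 - <<'E'
from station import bot
import cv2
for n in("scene","top"):
    im=bot.capture(n); cv2.imwrite(f"pics/{n}0.png",im[:,:,::-1]); print(n,bot.camera_model(n))
print(bot.read_state())
E
```

```text
pics
scene {'vertical_fov': 53.97226912822561, 'cx': 317.6383229406982, 'cy': 242.26614662653355, 'R': array([[-0.86630934,  0.49930618, -0.01419384],
       [ 0.43112807,  0.73306396, -0.52606636],
       [-0.25226319, -0.46185556, -0.85032507]]), 't': array([ 0.52722393, -0.22320861,  1.45331944])}
top {'vertical_fov': 43.04861867838377, 'cx': 322.6309764373051, 'cy': 230.4567620400792, 'R': array([[-0.07482754, -0.99719589, -0.00109236],
       [-0.97134518,  0.07313548, -0.22614099],
       [ 0.22558675, -0.01586052, -0.97409397]]), 't': array([0.04532315, 0.62279375, 1.13388299])}
{'time_s': 0.1, 'q': array([-1.31700348e+00,  3.42633938e-01,  1.52491975e+00, -8.26651613e-06,
        1.27544073e+00, -1.45989918e-01]), 'qvel': array([-2.30926251e-04, -6.18032035e-04, -1.86551622e-03, -9.32642577e-05,
       -3.87248286e-04, -1.35171295e-03]), 'joint_efforts': array([ 1.86698839e-03, -4.34447587e+01, -2.46490449e+01, -2.09902951e-04,
        4.69299834e-03,  3.24233376e-06]), 'tcp_pos': array([ 0.20427175, -0.48324098,  0.23870599]), 'tcp_rot': array([ 9.80087671e-01,  1.98564008e-01, -4.17080588e-05, -6.99652729e-04]), 'force': array([ 0.30126701, -0.82129336,  0.25753563]), 'moment': array([-0.02508265, -0.01717757, -0.02884518]), 'grasp_force': 0.0, 'grip_width': 0.9999465693921048}
```

View pics/top0.png

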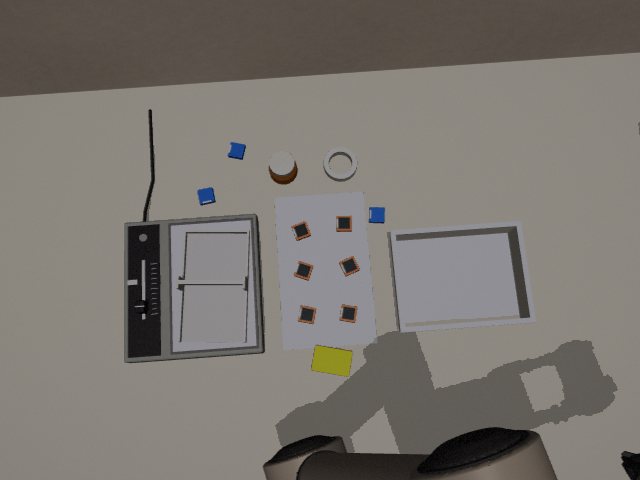

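View pics/scene0.png

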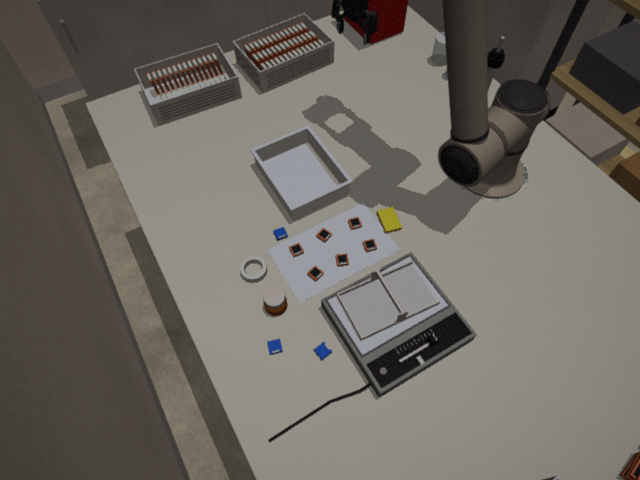

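The top view shows six copper-edged cells at about (301,231), (344,224), (303,271), (349,266), (307,314) and (348,313). The look-alikes are the blue blocks at (237,151), (206,196) and (377,215). I choose the six copper ones. The light box is on the left (+y) and the tub on the right. Next is a close crop with measurements.

```bash
cat > h.py <<'E'
from station import bot
import numpy as np, cv2
from scipy.spatial.transform import Rotation as Rot
def cam(n):
    m=bot.camera_model(n); f=240/np.tan(np.radians(m["vertical_fov"]/2)); return m,f
def p2w(n,uv,z):
    m,f=cam(n); R,t=np.array(m["R"]),np.array(m["t"])
    d=R.T@np.array([(uv[0]-m["cx"])/f,(uv[1]-m["cy"])/f,1]); c=-R.T@t
    return c+d*(z-c[2])/d[2]
def w2p(n,X):
    m,f=cam(n); c=np.array(m["R"])@X+m["t"]; return np.array([f*c[0]/c[2]+m["cx"],f*c[1]/c[2]+m["cy"]])
def crop(im,x0,y0,x1,y1,s,name):
    cv2.imwrite(name,cv2.resize(im[y0:y1,x0:x1,::-1],None,fx=s,fy=s,interpolation=cv2.INTER_CUBIC))
def cells(im,z=0.012,n="top"):
    hsv=cv2.cvtColor(im,cv2.COLOR_RGB2HSV)
    m=cv2.inRange(hsv,(3,110,90),(18,255,255)); m=cv2.morphologyEx(m,cv2.MORPH_CLOSE,np.ones((5,5)))
    out=[]
    for c in cv2.findContours(m,cv2.RETR_EXTERNAL,cv2.CHAIN_APPROX_NONE)[0]:
        (u,v),(w,h),a=cv2.minAreaRect(c)
        if min(w,h)<8: continue
        W=[p2w(n,p,z)[:2] for p in cv2.boxPoints(((u,v),(w,h),a))]
        e=W[1]-W[0]; e2=W[2]-W[1]
        out.append((round(u,1),round(v,1),p2w(n,(u,v),z)[:2].round(4),round(np.degrees(np.arctan2(e[1],e[0]))%90,1),np.linalg.norm(e).round(3),np.linalg.norm(e2).round(3)))
    return out
E
python3 - <<'E'
from h import *
im=bot.capture("top")
for c in cells(im): print(*c)
crop(im,118,195,398,370,2.8,"pics/c1.png")
E
```

```text
306.8 314.2 [0.4677 0.0424] 75.8 0.032 0.031
348.2 313.0 [ 0.4638 -0.0411] 77.2 0.031 0.031
303.3 270.1 [0.558  0.0433] 68.0 0.031 0.031
349.0 265.5 [ 0.5605 -0.0509] 22.5 0.031 0.031
300.8 230.2 [0.6422 0.0428] 16.9 0.03 0.031
344.0 223.0 [ 0.6508 -0.0481] 85.7 0.029 0.03
```

View pics/c1.png

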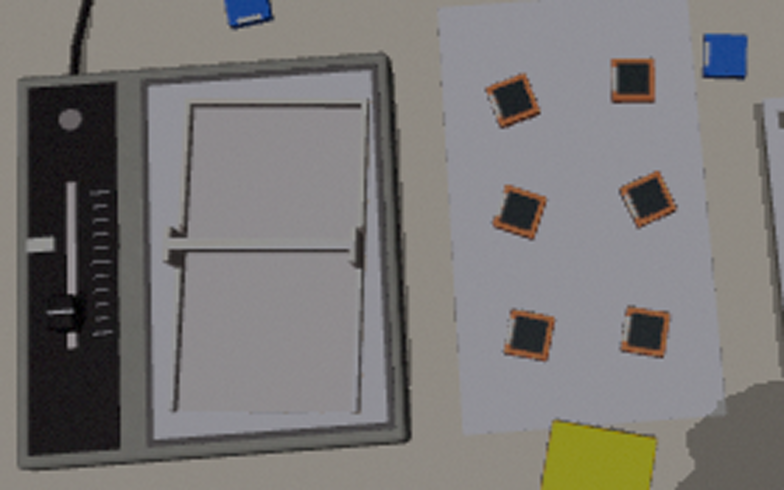

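The crop confirms six copper cells with 31 mm edges, against 32 mm stated. The tape is at about (132,282), the dimmer line at (140,306), and the handle bar runs from (179,283) to (247,283). Now for poses of the light box, tray, tape, cap and tub.

Run:
```python
from h import *
C=lambda x,y:(118+x/2.8,195+y/2.8)
P=lambda x,y,z:p2w("top",C(x,y),z)[:2]
L=[P(20,80,.045),P(386,54,.045),P(408,438,.045),P(20,468,.045)]
print("box",np.round(L,4),np.round(np.mean(L,0),4),[np.linalg.norm(L[i]-L[i-1]).round(3) for i in range(4)])
S=[P(148,85,.045),P(374,68,.045),P(392,428,.045),P(152,440,.045)]
print("screen",np.round(S,4),np.round(np.mean(S,0),4),[np.linalg.norm(S[i]-S[i-1]).round(3) for i in range(4)])
T=[P(189,104,.059),P(366,102,.059),P(358,412,.059),P(174,411,.059)]
print("tray",np.round(T,4),np.round(np.mean(T,0),4),[np.linalg.norm(T[i]-T[i-1]).round(3) for i in range(4)])
H=[P(168,243,.101),P(360,244,.101)]; print("handle",np.round(H,4),np.mean(H,0).round(4),np.linalg.norm(H[0]-H[1]))
print("tape",P(40,244,.045),"cap",P(61,312,.073),"track",P(71,182,.045),P(71,347,.045))
U=[(390,229),(520,223),(535,322),(399,331)]; U=[p2w("top",u,.065)[:2] for u in U]
print("tub",np.round(U,4),np.mean(U,0).round(4),[np.linalg.norm(U[i]-U[i-1]).round(3) for i in range(4)])
print("jar",p2w("top",(283,163),.06)[:2],"roll",p2w("top",(340,163),.02)[:2],"pad",p2w("top",(332,361),.014)[:2])
s=bot.read_state(); print(Rot.from_quat(s["tcp_rot"]).as_matrix().round(3))
```

```text
box [[0.675  0.397 ]
 [0.6745 0.1313]
 [0.3994 0.1298]
 [0.3991 0.3975]] [0.537  0.2639] [np.float64(0.276), np.float64(0.266), np.float64(0.275), np.float64(0.268)]
screen [[0.6643 0.3045]
 [0.6647 0.1405]
 [0.407  0.1405]
 [0.4113 0.3064]] [0.5368 0.223 ] [np.float64(0.253), np.float64(0.164), np.float64(0.258), np.float64(0.166)]
tray [[0.6444 0.2722]
 [0.6364 0.146 ]
 [0.4189 0.1618]
 [0.429  0.2876]] [0.5322 0.2169] [np.float64(0.216), np.float64(0.126), np.float64(0.218), np.float64(0.126)]
handle [[0.5386 0.2796]
 [0.5282 0.1501]] [0.5334 0.2149] 0.12991742518051377
tape [0.55382017 0.38305498] cap [0.50091463 0.36034642] track [0.59692403 0.36074102] [0.47943893 0.36172231]
tub [[ 0.6188 -0.1356]
 [ 0.6116 -0.3956]
 [ 0.415  -0.3954]
 [ 0.4175 -0.1328]] [ 0.5157 -0.2649] [np.float64(0.201), np.float64(0.26), np.float64(0.197), np.float64(0.263)]
jar [0.77493881 0.06881799] roll [ 0.78009482 -0.05006584] pad [ 0.37188341 -0.00106196]
[[ 0.921  0.389 -0.   ]
 [ 0.389 -0.921  0.001]
 [ 0.    -0.001 -1.   ]]
```

```bash
python3 -m handwheel '[{"twist":[0,0,0.07],"slide":[0.44,0.88,0],"gripper":0.65},{"twist":[0,0,0.07],"slide":[0.44,0.88,0],"gripper":0.65},{"twist":[0,0,0.07],"slide":[0.44,0.88,0],"gripper":0.65},{"twist":[0,0,0.07],"slide":[0.44,0.88,0],"gripper":0.65}]' 60
python3 -m handwheel '[{"twist":[0,0,0.07],"slide":[0.44,0.88,0],"gripper":0.65},{"twist":[0,0,0.07],"slide":[0.44,0.88,0],"gripper":0.65},{"twist":[0,0,0.07],"slide":[0.44,0.88,0],"gripper":0.65},{"twist":[0,0,0.07],"slide":[0.44,0.88,0],"gripper":0.65}]'
python3 -m handwheel '[{"twist":[0,0,0],"slide":[0.44,0.88,0],"gripper":0.65},{"twist":[0,0,0],"slide":[0.44,0.88,0],"gripper":0.65},{"twist":[0,0,0],"slide":[0.44,0.88,0],"gripper":0.65}]'
python3 -m handwheel '[{"twist":[0,0,0],"slide":[0.44,0.88,0],"gripper":0.65},{"twist":[0,0,0],"slide":[0.44,0.88,0],"gripper":0.65},{"twist":[0,0,0],"slide":[0.44,0.88,0],"gripper":0.65}]'
python3 -m handwheel '[{"twist":[0,0,0],"slide":[0.44,0.88,-0.5],"gripper":0.65},{"twist":[0,0,0],"slide":[0.44,0.88,-0.5],"gripper":0.65},{"twist":[0,0,0],"slide":[0.44,0.88,-0.5],"gripper":0.65}]'
```

```text
time_s: 0.55
tcp_pos: [0.2489, -0.3947, 0.2395]
tcp_rot: [0.913, 0.409, -0.0, 0.0]
force: [-0.2, -1.3, 0.4]
grip_width: 0.651
grasp_force: 0.0
time_s: 0.95
tcp_pos: [0.2927, -0.3076, 0.2394]
tcp_rot: [0.803, 0.597, -0.0, 0.0]
force: [-0.1, -0.2, -0.3]
grip_width: 0.648
grasp_force: 0.0
time_s: 1.25
tcp_pos: [0.3376, -0.2168, 0.2392]
tcp_rot: [0.803, 0.596, 0.001, -0.001]
force: [0.4, -0.8, 0.0]
grip_width: 0.647
grasp_force: 0.0
time_s: 1.55
tcp_pos: [0.3821, -0.129, 0.2393]
tcp_rot: [0.803, 0.596, 0.001, -0.0]
force: [0.3, -0.1, -0.1]
grip_width: 0.651
grasp_force: 0.0
time_s: 1.85
tcp_pos: [0.4247, -0.0424, 0.1872]
tcp_rot: [0.804, 0.595, -0.001, -0.001]
force: [1.3, -1.1, -0.3]
grip_width: 0.651
grasp_force: 0.0
```

```bash
python3 -m handwheel '[{"twist":[0,0,0.011],"slide":[0.39,0.02,-0.99],"gripper":0.65},{"twist":[0,0,0.011],"slide":[0.39,0.02,-0.99],"gripper":0.65},{"twist":[0,0,0.011],"slide":[0.39,0.02,-0.99],"gripper":0.65},{"twist":[0,0,0.011],"slide":[0.39,0.02,-0.99],"gripper":0.65},{"twist":[0,0,0.011],"slide":[0.39,0.02,-0.99],"gripper":0.65}]'
python3 - <<'E'
from h import *
s=bot.read_state(); print(s["tcp_pos"],Rot.from_quat(s["tcp_rot"]).as_matrix()[:,1])
print(p2w("top",(348.2,313),.012))
E
python3 -m handwheel '[{"twist":[0,0,0],"slide":[0,0,-0.4],"gripper":0.65},{"twist":[0,0,0],"slide":[0,0,-0.6],"gripper":0.65},{"twist":[0,0,0],"slide":[0,0,-0.8],"gripper":0.65},{"twist":[0,0,0],"slide":[0,0,-0.8],"gripper":0.65},{"twist":[0,0,0],"slide":[0,0,-0.8],"gripper":0.65}]'
```

```text
time_s: 2.35
tcp_pos: [0.4639, -0.0429, 0.0921]
tcp_rot: [0.782, 0.623, 0.001, 0.001]
force: [-0.1, 0.2, -0.3]
grip_width: 0.655
grasp_force: 0.0
[ 0.46389076 -0.04288607  0.09208013] [ 0.97480496 -0.22304635  0.00237115]
[ 0.46386264 -0.04109205  0.012     ]
time_s: 2.85
tcp_pos: [0.4643, -0.0422, 0.0124]
tcp_rot: [0.781, 0.624, 0.001, 0.001]
force: [-0.0, 0.5, 0.5]
grip_width: 0.65
grasp_force: 0.0
```

Positioned over cell B. Close, lift, carry to the slot (−60, +37 mm) of the tray.

```bash
python3 -m handwheel '[{"twist":[0,0,0],"slide":[0,0,-0.02],"gripper":0.0},{"twist":[0,0,0],"slide":[0,0,-0.02],"gripper":0.0},{"twist":[0,0,0],"slide":[0,0,-0.02],"gripper":0.0},{"twist":[0,0,0],"slide":[0,0,-0.02],"gripper":0.0},{"twist":[0,0,0],"slide":[0,0,-0.02],"gripper":0.0},{"twist":[0,0,0],"slide":[0,0,-0.02],"gripper":0.0},{"twist":[0,0,0],"slide":[0,0,-0.02],"gripper":0.0}]' 40
python3 -m handwheel '[{"twist":[0,0,0],"slide":[0,0,0.3],"gripper":0},{"twist":[0,0,0],"slide":[0,0,0.6],"gripper":0},{"twist":[0,0,0],"slide":[0,0,1],"gripper":0},{"twist":[0,0,0],"slide":[0,0,1],"gripper":0}]'
python3 -m handwheel '[{"twist":[0,0,0.024],"slide":[0.04,0.99,0.3],"gripper":0},{"twist":[0,0,0.024],"slide":[0.04,0.99,0.3],"gripper":0},{"twist":[0,0,0.024],"slide":[0.04,0.99,0.3],"gripper":0},{"twist":[0,0,0.024],"slide":[0.04,0.99,0.3],"gripper":0}]'
python3 -m handwheel '[{"twist":[0,0,0],"slide":[0.04,1,0],"gripper":0},{"twist":[0,0,0],"slide":[0.04,1,0],"gripper":0},{"twist":[0,0,0],"slide":[0.04,1,0],"gripper":0}]'
python3 -m handwheel '[{"twist":[0,0,0],"slide":[0.04,1,0],"gripper":0},{"twist":[0,0,0],"slide":[0.04,1,0],"gripper":0},{"twist":[0,0,0],"slide":[0.04,1,0],"gripper":0},{"twist":[0,0,0],"slide":[0.04,1,0],"gripper":0},{"twist":[0,0,0],"slide":[0.04,1,0],"gripper":0}]'
python3 - <<'E'
from h import *
im=bot.capture("top")
for c in cells(im): print(*c)
E
```

```text
time_s: 3.55
tcp_pos: [0.4643, -0.042, 0.01]
tcp_rot: [0.781, 0.624, 0.001, 0.001]
force: [-1.2, 1.0, 8.5]
grip_width: 0.359
grasp_force: 39.7
time_s: 3.95
tcp_pos: [0.4664, -0.0423, 0.1135]
tcp_rot: [0.781, 0.624, 0.003, 0.004]
force: [0.3, 0.2, -1.6]
grip_width: 0.359
grasp_force: 40.4
time_s: 4.35
tcp_pos: [0.4673, 0.0585, 0.1387]
tcp_rot: [0.731, 0.682, 0.0, 0.001]
force: [-0.7, -0.6, -0.7]
grip_width: 0.357
grasp_force: 40.3
time_s: 4.65
tcp_pos: [0.4712, 0.1606, 0.1378]
tcp_rot: [0.731, 0.683, 0.0, -0.0]
force: [0.1, -0.4, -0.9]
grip_width: 0.361
grasp_force: 40.3
time_s: 5.15
tcp_pos: [0.4754, 0.2556, 0.1378]
tcp_rot: [0.732, 0.681, -0.001, -0.0]
force: [-0.2, -0.1, -0.1]
grip_width: 0.365
grasp_force: 40.3
306.8 314.2 [0.4677 0.0424] 75.8 0.032 0.031
303.1 270.1 [0.5581 0.0436] 68.0 0.031 0.031
349.0 265.5 [ 0.5605 -0.0509] 22.5 0.031 0.031
300.8 230.2 [0.6422 0.0428] 16.9 0.03 0.031
344.0 223.0 [ 0.6508 -0.0481] 85.7 0.029 0.03
```

```bash
python3 -m handwheel '[{"twist":[0,0,0],"slide":[0,0,-0.4],"gripper":0},{"twist":[0,0,0],"slide":[0,0,-0.65],"gripper":0},{"twist":[0,0,0],"slide":[0,0,-0.77],"gripper":0},{"twist":[0,0,0],"slide":[0,0,-0.77],"gripper":0},{"twist":[0,0,0],"slide":[0,0,-0.77],"gripper":0.55},{"twist":[0,0,0],"slide":[0,0,-0.77],"gripper":0.55},{"twist":[0,0,0],"slide":[0,0,-0.77],"gripper":0.55},{"twist":[0,0,0],"slide":[0,0,-0.77],"gripper":0.55}]'
python3 -m handwheel '[{"twist":[0,0,0],"slide":[0,0,0.3],"gripper":0.55},{"twist":[0,0,0],"slide":[0,0,0.8],"gripper":0.6},{"twist":[0,0,0],"slide":[0,0,0.8],"gripper":0.65}]'
python3 -m handwheel '[{"twist":[0,0,-0.028],"slide":[-0.04,-1,0],"gripper":0.65},{"twist":[0,0,-0.028],"slide":[-0.04,-1,0],"gripper":0.65},{"twist":[0,0,-0.028],"slide":[-0.04,-1,0],"gripper":0.65}]'
python3 -m handwheel '[{"twist":[0,0,0],"slide":[-0.04,-1,0],"gripper":0.65},{"twist":[0,0,0],"slide":[-0.04,-1,0],"gripper":0.65},{"twist":[0,0,0],"slide":[-0.04,-1,0],"gripper":0.65}]'
python3 -m handwheel '[{"twist":[0,0,0],"slide":[0,-0.14,-0.4],"gripper":0.65},{"twist":[0,0,0],"slide":[0,-0.14,-0.4],"gripper":0.65},{"twist":[0,0,0],"slide":[0,-0.14,-0.4],"gripper":0.65}]'
python3 - <<'E'
from h import *
im=bot.capture("top")
for c in cells(im): print(*c)
s=bot.read_state(); print(s["tcp_pos"])
E
```

```text
time_s: 6.0
tcp_pos: [0.4757, 0.2575, 0.062]
tcp_rot: [0.732, 0.681, 0.001, 0.0]
force: [0.9, -0.4, 0.6]
grip_width: 0.551
grasp_force: 0.0
time_s: 6.3
tcp_pos: [0.4787, 0.2588, 0.1476]
tcp_rot: [0.732, 0.682, 0.006, 0.002]
force: [0.1, 0.3, -0.5]
grip_width: 0.651
grasp_force: 0.0
time_s: 6.6
tcp_pos: [0.471, 0.1531, 0.1414]
tcp_rot: [0.79, 0.613, -0.001, 0.001]
force: [-0.4, -0.0, 0.3]
grip_width: 0.651
grasp_force: 0.0
time_s: 6.9
tcp_pos: [0.4675, 0.0532, 0.1415]
tcp_rot: [0.79, 0.613, -0.0, 0.001]
force: [0.1, 1.1, 0.5]
grip_width: 0.655
grasp_force: 0.0
time_s: 7.2
tcp_pos: [0.4671, 0.0442, 0.1013]
tcp_rot: [0.789, 0.614, -0.0, -0.001]
force: [0.0, 0.5, 1.1]
grip_width: 0.648
grasp_force: 0.0
195.0 316.0 [0.481  0.2673] 85.7 0.032 0.032
350.5 265.0 [ 0.5613 -0.0541] 19.9 0.025 0.032
300.8 230.2 [0.6422 0.0428] 16.9 0.03 0.031
344.0 223.0 [ 0.6508 -0.0481] 85.7 0.029 0.03
[0.46782068 0.04430371 0.10205486]
```

```bash
python3 -m handwheel '[{"twist":[0,0,0],"slide":[0,-0.02,-0.5],"gripper":0.65},{"twist":[0,0,0],"slide":[0,-0.02,-0.8],"gripper":0.65},{"twist":[0,0,0],"slide":[0,-0.02,-0.9],"gripper":0.65},{"twist":[0,0,0],"slide":[0,-0.02,-0.9],"gripper":0.65},{"twist":[0,0,0],"slide":[0,-0.02,-0.9],"gripper":0.65}]'
python3 -m handwheel '[{"twist":[0,0,0],"slide":[0,0,0],"gripper":0},{"twist":[0,0,0],"slide":[0,0,0],"gripper":0},{"twist":[0,0,0],"slide":[0,0,0],"gripper":0},{"twist":[0,0,0],"slide":[0,0,0],"gripper":0},{"twist":[0,0,0],"slide":[0,0,0],"gripper":0},{"twist":[0,0,0],"slide":[0,0,0],"gripper":0}]'
python3 -m handwheel '[{"twist":[0,0,0],"slide":[0,0,0.3],"gripper":0},{"twist":[0,0,0],"slide":[0,0,0.6],"gripper":0},{"twist":[0,0,0],"slide":[0,0,1],"gripper":0},{"twist":[0,0,0],"slide":[0,0,1],"gripper":0}]'
python3 -m handwheel '[{"twist":[0,0,0.028],"slide":[0.03,0.88,0.3],"gripper":0},{"twist":[0,0,0.028],"slide":[0.03,0.88,0.3],"gripper":0},{"twist":[0,0,0.028],"slide":[0.03,0.88,0.3],"gripper":0},{"twist":[0,0,0.028],"slide":[0.03,0.88,0.3],"gripper":0}]'
python3 -m handwheel '[{"twist":[0,0,0],"slide":[0.03,0.9,0],"gripper":0},{"twist":[0,0,0],"slide":[0.03,0.9,0],"gripper":0},{"twist":[0,0,0],"slide":[0.03,0.9,0],"gripper":0},{"twist":[0,0,0],"slide":[0.03,0.9,0],"gripper":0},{"twist":[0,0,0],"slide":[0.03,0.9,0],"gripper":0}]'
python3 - <<'E'
from h import *
im=bot.capture("top")
for c in cells(im): print(*c)
E
```

```text
time_s: 7.75
tcp_pos: [0.4687, 0.0418, 0.0128]
tcp_rot: [0.789, 0.615, 0.001, 0.001]
force: [-0.3, 0.4, -0.6]
grip_width: 0.652
grasp_force: 0.0
time_s: 8.35
tcp_pos: [0.4684, 0.0415, 0.013]
tcp_rot: [0.789, 0.614, 0.001, 0.001]
force: [-0.6, 1.3, 7.1]
grip_width: 0.359
grasp_force: 39.4
time_s: 8.75
tcp_pos: [0.4706, 0.0412, 0.1166]
tcp_rot: [0.789, 0.614, 0.004, 0.004]
force: [0.7, -0.2, -0.6]
grip_width: 0.361
grasp_force: 40.4
time_s: 9.15
tcp_pos: [0.4702, 0.1301, 0.1416]
tcp_rot: [0.731, 0.682, 0.0, 0.0]
force: [0.5, 0.4, -0.8]
grip_width: 0.36
grasp_force: 40.4
time_s: 9.65
tcp_pos: [0.4732, 0.218, 0.1408]
tcp_rot: [0.732, 0.681, -0.001, -0.0]
force: [-0.2, 0.8, -0.2]
grip_width: 0.359
grasp_force: 40.4
303.3 270.1 [0.558  0.0433] 68.0 0.031 0.031
349.0 265.5 [ 0.5605 -0.0509] 22.5 0.031 0.031
300.8 230.2 [0.6422 0.0428] 16.9 0.03 0.031
344.0 223.0 [ 0.6508 -0.0481] 85.7 0.029 0.03
```

```bash
python3 -m handwheel '[{"twist":[0,0,0],"slide":[0,0.02,-0.4],"gripper":0},{"twist":[0,0,0],"slide":[0,0.02,-0.65],"gripper":0},{"twist":[0,0,0],"slide":[0,0.02,-0.78],"gripper":0},{"twist":[0,0,0],"slide":[0,0.02,-0.78],"gripper":0},{"twist":[0,0,0],"slide":[0,0.02,-0.78],"gripper":0.55},{"twist":[0,0,0],"slide":[0,0.02,-0.78],"gripper":0.55},{"twist":[0,0,0],"slide":[0,0.02,-0.78],"gripper":0.55},{"twist":[0,0,0],"slide":[0,0.02,-0.78],"gripper":0.55}]'
python3 -m handwheel '[{"twist":[0,0,0],"slide":[0,0,0.3],"gripper":0.55},{"twist":[0,0,0],"slide":[0,0,0.8],"gripper":0.6},{"twist":[0,0,0],"slide":[0,0,0.8],"gripper":0.65}]'
python3 -m handwheel '[{"twist":[0,0,-0.049],"slide":[0.42,-0.88,0],"gripper":0.65},{"twist":[0,0,-0.049],"slide":[0.42,-0.88,0],"gripper":0.65},{"twist":[0,0,-0.049],"slide":[0.42,-0.88,0],"gripper":0.65},{"twist":[0,0,-0.049],"slide":[0.42,-0.88,0],"gripper":0.65}]'
python3 -m handwheel '[{"twist":[0,0,0],"slide":[0.42,-0.88,-0.4],"gripper":0.65},{"twist":[0,0,0],"slide":[0.42,-0.88,-0.4],"gripper":0.65},{"twist":[0,0,0],"slide":[0.42,-0.88,-0.4],"gripper":0.65},{"twist":[0,0,0],"slide":[0.42,-0.88,-0.4],"gripper":0.65},{"twist":[0,0,0],"slide":[0.42,-0.88,-0.4],"gripper":0.65}]'
python3 - <<'E'
from h import *
im=bot.capture("top")
for c in cells(im): print(*c)
s=bot.read_state(); print(s["tcp_pos"])
E
```

```text
time_s: 10.5
tcp_pos: [0.4736, 0.2213, 0.0637]
tcp_rot: [0.732, 0.681, 0.0, 0.0]
force: [-0.3, -0.6, -0.7]
grip_width: 0.55
grasp_force: 0.0
time_s: 10.8
tcp_pos: [0.4768, 0.2225, 0.1493]
tcp_rot: [0.732, 0.681, 0.005, 0.003]
force: [0.2, 0.6, 0.3]
grip_width: 0.65
grasp_force: 0.0
time_s: 11.2
tcp_pos: [0.5155, 0.1325, 0.1432]
tcp_rot: [0.828, 0.56, 0.0, -0.0]
force: [0.1, 0.8, 1.0]
grip_width: 0.651
grasp_force: 0.0
time_s: 11.7
tcp_pos: [0.5569, 0.0469, 0.1035]
tcp_rot: [0.827, 0.562, 0.0, -0.0]
force: [0.1, 0.5, -0.1]
grip_width: 0.651
grasp_force: 0.0
204.5 316.0 [0.4796 0.2482] 85.7 0.071 0.032
349.0 265.5 [ 0.5605 -0.0509] 22.5 0.031 0.031
346.0 223.0 [ 0.6505 -0.0523] 85.7 0.021 0.03
[0.55692536 0.04709865 0.10381366]
```

```bash
python3 -m handwheel '[{"twist":[0,0,0],"slide":[0.01,-0.03,-0.5],"gripper":0.65},{"twist":[0,0,0],"slide":[0.01,-0.03,-0.8],"gripper":0.65},{"twist":[0,0,0],"slide":[0.01,-0.03,-0.91],"gripper":0.65},{"twist":[0,0,0],"slide":[0.01,-0.03,-0.91],"gripper":0.65},{"twist":[0,0,0],"slide":[0.01,-0.03,-0.91],"gripper":0.65}]'
python3 -m handwheel '[{"twist":[0,0,0],"slide":[0,0,0],"gripper":0},{"twist":[0,0,0],"slide":[0,0,0],"gripper":0},{"twist":[0,0,0],"slide":[0,0,0],"gripper":0},{"twist":[0,0,0],"slide":[0,0,0],"gripper":0},{"twist":[0,0,0],"slide":[0,0,0],"gripper":0},{"twist":[0,0,0],"slide":[0,0,0],"gripper":0}]'
python3 -m handwheel '[{"twist":[0,0,0],"slide":[0,0,0.3],"gripper":0},{"twist":[0,0,0],"slide":[0,0,0.6],"gripper":0},{"twist":[0,0,0],"slide":[0,0,1],"gripper":0},{"twist":[0,0,0],"slide":[0,0,1],"gripper":0}]'
python3 -m handwheel '[{"twist":[0,0,0.049],"slide":[-0.6,0.7,0.3],"gripper":0},{"twist":[0,0,0.049],"slide":[-0.6,0.7,0.3],"gripper":0},{"twist":[0,0,0.049],"slide":[-0.6,0.7,0.3],"gripper":0},{"twist":[0,0,0.049],"slide":[-0.6,0.7,0.3],"gripper":0}]'
python3 -m handwheel '[{"twist":[0,0,0],"slide":[-0.28,0.7,0],"gripper":0},{"twist":[0,0,0],"slide":[-0.28,0.7,0],"gripper":0},{"twist":[0,0,0],"slide":[-0.28,0.7,0],"gripper":0},{"twist":[0,0,0],"slide":[-0.28,0.7,0],"gripper":0},{"twist":[0,0,0],"slide":[-0.28,0.7,0],"gripper":0}]'
python3 - <<'E'
from h import *
im=bot.capture("top")
for c in cells(im): print(*c)
E
```

```text
time_s: 12.25
tcp_pos: [0.5593, 0.043, 0.0138]
tcp_rot: [0.827, 0.562, 0.001, 0.001]
force: [-0.2, 0.7, 0.2]
grip_width: 0.649
grasp_force: 0.0
time_s: 12.85
tcp_pos: [0.5595, 0.0425, 0.0142]
tcp_rot: [0.828, 0.561, 0.001, 0.001]
force: [-0.8, 1.4, 5.3]
grip_width: 0.357
grasp_force: 39.5
time_s: 13.25
tcp_pos: [0.5618, 0.0422, 0.1186]
tcp_rot: [0.828, 0.561, 0.005, 0.004]
force: [1.1, 1.0, 0.0]
grip_width: 0.36
grasp_force: 40.1
time_s: 13.65
tcp_pos: [0.4983, 0.113, 0.143]
tcp_rot: [0.732, 0.682, 0.001, 0.001]
force: [0.8, -0.6, -1.4]
grip_width: 0.356
grasp_force: 40.1
time_s: 14.15
tcp_pos: [0.4711, 0.1813, 0.142]
tcp_rot: [0.733, 0.681, -0.0, 0.0]
force: [0.4, -0.0, -0.1]
grip_width: 0.356
grasp_force: 40.1
349.0 265.5 [ 0.5605 -0.0509] 22.5 0.031 0.031
300.8 230.2 [0.6422 0.0428] 16.9 0.03 0.031
344.0 223.0 [ 0.6508 -0.0481] 85.7 0.029 0.03
```

```bash
python3 -m handwheel '[{"twist":[0,0,0],"slide":[0,0.02,-0.4],"gripper":0},{"twist":[0,0,0],"slide":[0,0.02,-0.65],"gripper":0},{"twist":[0,0,0],"slide":[0,0.02,-0.78],"gripper":0},{"twist":[0,0,0],"slide":[0,0.02,-0.78],"gripper":0},{"twist":[0,0,0],"slide":[0,0.02,-0.78],"gripper":0.55},{"twist":[0,0,0],"slide":[0,0.02,-0.78],"gripper":0.55},{"twist":[0,0,0],"slide":[0,0.02,-0.78],"gripper":0.55},{"twist":[0,0,0],"slide":[0,0.02,-0.78],"gripper":0.55}]'
python3 -m handwheel '[{"twist":[0,0,0],"slide":[0,0,0.3],"gripper":0.55},{"twist":[0,0,0],"slide":[0,0,0.8],"gripper":0.6},{"twist":[0,0,0],"slide":[0,0,0.8],"gripper":0.65}]'
python3 -m handwheel '[{"twist":[0,0,0.0586],"slide":[0.8,-0.8,0],"gripper":0.65},{"twist":[0,0,0.0586],"slide":[0.8,-0.8,0],"gripper":0.65},{"twist":[0,0,0.0586],"slide":[0.8,-0.8,0],"gripper":0.65},{"twist":[0,0,0.0586],"slide":[0.8,-0.8,0],"gripper":0.65}]'
python3 -m handwheel '[{"twist":[0,0,0],"slide":[0.92,-0.61,-0.4],"gripper":0.65},{"twist":[0,0,0],"slide":[0.92,-0.61,-0.4],"gripper":0.65},{"twist":[0,0,0],"slide":[0.92,-0.61,-0.4],"gripper":0.65},{"twist":[0,0,0],"slide":[0.92,-0.61,-0.4],"gripper":0.65},{"twist":[0,0,0],"slide":[0.92,-0.61,-0.4],"gripper":0.65}]'
python3 - <<'E'
from h import *
im=bot.capture("top")
for c in cells(im): print(*c)
s=bot.read_state(); print(s["tcp_pos"])
E
```

```text
time_s: 15.0
tcp_pos: [0.4707, 0.1843, 0.0647]
tcp_rot: [0.732, 0.681, 0.0, 0.0]
force: [0.6, 0.2, 0.0]
grip_width: 0.548
grasp_force: 0.0
time_s: 15.3
tcp_pos: [0.4738, 0.1853, 0.1502]
tcp_rot: [0.732, 0.681, 0.005, 0.003]
force: [0.3, -0.2, 0.6]
grip_width: 0.653
grasp_force: 0.0
time_s: 15.7
tcp_pos: [0.5519, 0.1024, 0.144]
tcp_rot: [0.596, 0.803, 0.0, 0.001]
force: [0.6, 0.1, 0.3]
grip_width: 0.649
grasp_force: 0.0
time_s: 16.2
tcp_pos: [0.6413, 0.0445, 0.104]
tcp_rot: [0.595, 0.804, -0.0, -0.001]
force: [0.1, -0.3, -0.2]
grip_width: 0.648
grasp_force: 0.0
214.0 316.0 [0.4781 0.2291] 85.7 0.109 0.032
349.0 265.5 [ 0.5605 -0.0509] 22.5 0.031 0.031
343.5 223.0 [ 0.6508 -0.0471] 85.7 0.031 0.03
[0.641266   0.04476305 0.10458589]
```

```bash
python3 -m handwheel '[{"twist":[0,0,0],"slide":[0,-0.02,-0.5],"gripper":0.65},{"twist":[0,0,0],"slide":[0,-0.02,-0.8],"gripper":0.65},{"twist":[0,0,0],"slide":[0,-0.02,-0.92],"gripper":0.65},{"twist":[0,0,0],"slide":[0,-0.02,-0.92],"gripper":0.65},{"twist":[0,0,0],"slide":[0,-0.02,-0.92],"gripper":0.65}]'
python3 -m handwheel '[{"twist":[0,0,0],"slide":[0,0,0],"gripper":0},{"twist":[0,0,0],"slide":[0,0,0],"gripper":0},{"twist":[0,0,0],"slide":[0,0,0],"gripper":0},{"twist":[0,0,0],"slide":[0,0,0],"gripper":0},{"twist":[0,0,0],"slide":[0,0,0],"gripper":0},{"twist":[0,0,0],"slide":[0,0,0],"gripper":0}]'
python3 -m handwheel '[{"twist":[0,0,0],"slide":[0,0,0.3],"gripper":0},{"twist":[0,0,0],"slide":[0,0,0.6],"gripper":0},{"twist":[0,0,0],"slide":[0,0,1],"gripper":0},{"twist":[0,0,0],"slide":[0,0,1],"gripper":0}]'
python3 -m handwheel '[{"twist":[0,0,-0.0586],"slide":[-0.23,1,0.3],"gripper":0},{"twist":[0,0,-0.0586],"slide":[-0.23,1,0.3],"gripper":0},{"twist":[0,0,-0.0586],"slide":[-0.23,1,0.3],"gripper":0},{"twist":[0,0,-0.0586],"slide":[-0.23,1,0.3],"gripper":0}]'
python3 -m handwheel '[{"twist":[0,0,0],"slide":[-0.23,1,0],"gripper":0},{"twist":[0,0,0],"slide":[-0.23,1,0],"gripper":0},{"twist":[0,0,0],"slide":[-0.23,1,0],"gripper":0},{"twist":[0,0,0],"slide":[-0.23,1,0],"gripper":0},{"twist":[0,0,0],"slide":[-0.23,1,0],"gripper":0}]'
python3 - <<'E'
from h import *
im=bot.capture("top")
for c in cells(im): print(*c)
E
```

```text
time_s: 16.75
tcp_pos: [0.6432, 0.042, 0.0142]
tcp_rot: [0.595, 0.804, 0.001, 0.001]
force: [0.3, -0.4, 0.5]
grip_width: 0.653
grasp_force: 0.0
time_s: 17.35
tcp_pos: [0.6436, 0.0415, 0.0146]
tcp_rot: [0.595, 0.804, 0.001, 0.002]
force: [-0.2, 0.8, 5.9]
grip_width: 0.359
grasp_force: 39.6
time_s: 17.75
tcp_pos: [0.646, 0.0412, 0.1195]
tcp_rot: [0.595, 0.804, 0.003, 0.005]
force: [1.0, 0.7, -0.1]
grip_width: 0.353
grasp_force: 40.0
time_s: 18.15
tcp_pos: [0.6192, 0.1434, 0.1434]
tcp_rot: [0.731, 0.682, 0.001, 0.001]
force: [-0.6, -0.6, 0.5]
grip_width: 0.354
grasp_force: 40.0
time_s: 18.65
tcp_pos: [0.5968, 0.2397, 0.142]
tcp_rot: [0.732, 0.681, -0.0, 0.0]
force: [0.1, -0.2, 0.5]
grip_width: 0.355
grasp_force: 40.0
227.0 315.5 [0.4772 0.2029] 85.7 0.057 0.03
349.0 265.5 [ 0.5605 -0.0509] 22.5 0.031 0.031
344.0 223.0 [ 0.6508 -0.0481] 85.7 0.029 0.03
```

```bash
python3 -m handwheel '[{"twist":[0,0,0],"slide":[0,0.08,-0.4],"gripper":0},{"twist":[0,0,0],"slide":[0,0.08,-0.65],"gripper":0},{"twist":[0,0,0],"slide":[0,0.08,-0.78],"gripper":0},{"twist":[0,0,0],"slide":[0,0.08,-0.78],"gripper":0},{"twist":[0,0,0],"slide":[0,0.08,-0.78],"gripper":0.55},{"twist":[0,0,0],"slide":[0,0.08,-0.78],"gripper":0.55},{"twist":[0,0,0],"slide":[0,0.08,-0.78],"gripper":0.55},{"twist":[0,0,0],"slide":[0,0.08,-0.78],"gripper":0.55}]'
python3 -m handwheel '[{"twist":[0,0,0],"slide":[0,0,0.3],"gripper":0.55},{"twist":[0,0,0],"slide":[0,0,0.8],"gripper":0.6},{"twist":[0,0,0],"slide":[0,0,0.8],"gripper":0.65}]'
python3 -m handwheel '[{"twist":[0,0,0],"slide":[0.2,-1,0],"gripper":0.65},{"twist":[0,0,0],"slide":[0.2,-1,0],"gripper":0.65},{"twist":[0,0,0],"slide":[0.2,-1,0],"gripper":0.65}]'
python3 -m handwheel '[{"twist":[0,0,0],"slide":[0.2,-1,0],"gripper":0.65},{"twist":[0,0,0],"slide":[0.2,-1,0],"gripper":0.65},{"twist":[0,0,0],"slide":[0.2,-1,0],"gripper":0.65}]'
python3 -m handwheel '[{"twist":[0,0,0],"slide":[0.15,-0.96,-0.4],"gripper":0.65},{"twist":[0,0,0],"slide":[0.15,-0.96,-0.4],"gripper":0.65},{"twist":[0,0,0],"slide":[0.15,-0.96,-0.4],"gripper":0.65},{"twist":[0,0,0],"slide":[0.15,-0.96,-0.4],"gripper":0.65},{"twist":[0,0,0],"slide":[0.15,-0.96,-0.4],"gripper":0.65}]'
python3 - <<'E'
from h import *
im=bot.capture("top")
for c in cells(im): print(*c)
s=bot.read_state(); print(s["tcp_pos"])
E
```

```text
time_s: 19.5
tcp_pos: [0.5967, 0.2493, 0.0649]
tcp_rot: [0.732, 0.681, 0.0, 0.0]
force: [0.1, -0.5, -0.0]
grip_width: 0.552
grasp_force: 0.0
time_s: 19.8
tcp_pos: [0.6, 0.2506, 0.152]
tcp_rot: [0.732, 0.681, 0.006, 0.003]
force: [0.1, 0.2, -0.4]
grip_width: 0.648
grasp_force: 0.0
time_s: 20.1
tcp_pos: [0.6177, 0.144, 0.1448]
tcp_rot: [0.734, 0.68, -0.0, 0.001]
force: [-0.3, 0.0, 0.5]
grip_width: 0.647
grasp_force: 0.0
time_s: 20.4
tcp_pos: [0.6376, 0.044, 0.1445]
tcp_rot: [0.734, 0.679, -0.0, 0.001]
force: [-0.3, 0.2, 0.3]
grip_width: 0.651
grasp_force: 0.0
time_s: 20.9
tcp_pos: [0.6516, -0.0451, 0.1049]
tcp_rot: [0.732, 0.682, 0.0, 0.0]
force: [0.3, 1.0, -0.1]
grip_width: 0.652
grasp_force: 0.0
214.5 315.5 [0.4791 0.2281] 85.7 0.107 0.03
198.0 254.5 [0.6067 0.2577] 85.7 0.033 0.031
[ 0.65167834 -0.0447835   0.10514214]
```

```bash
python3 -m handwheel '[{"twist":[0,0,0],"slide":[-0.02,-0.02,-0.5],"gripper":0.65},{"twist":[0,0,0],"slide":[-0.02,-0.02,-0.8],"gripper":0.65},{"twist":[0,0,0],"slide":[-0.02,-0.02,-0.93],"gripper":0.65},{"twist":[0,0,0],"slide":[-0.02,-0.02,-0.93],"gripper":0.65},{"twist":[0,0,0],"slide":[-0.02,-0.02,-0.93],"gripper":0.65}]'
python3 -m handwheel '[{"twist":[0,0,0],"slide":[0,0,0],"gripper":0},{"twist":[0,0,0],"slide":[0,0,0],"gripper":0},{"twist":[0,0,0],"slide":[0,0,0],"gripper":0},{"twist":[0,0,0],"slide":[0,0,0],"gripper":0},{"twist":[0,0,0],"slide":[0,0,0],"gripper":0},{"twist":[0,0,0],"slide":[0,0,0],"gripper":0}]'
python3 -m handwheel '[{"twist":[0,0,0],"slide":[0,0,0.3],"gripper":0},{"twist":[0,0,0],"slide":[0,0,0.6],"gripper":0},{"twist":[0,0,0],"slide":[0,0,1],"gripper":0},{"twist":[0,0,0],"slide":[0,0,1],"gripper":0}]'
python3 -m handwheel '[{"twist":[0,0,0],"slide":[-0.2,0.9,0.3],"gripper":0},{"twist":[0,0,0],"slide":[-0.2,0.9,0.3],"gripper":0},{"twist":[0,0,0],"slide":[-0.2,0.9,0.3],"gripper":0}]'
python3 -m handwheel '[{"twist":[0,0,0],"slide":[-0.2,0.9,0],"gripper":0},{"twist":[0,0,0],"slide":[-0.2,0.9,0],"gripper":0},{"twist":[0,0,0],"slide":[-0.2,0.9,0],"gripper":0}]'
python3 -m handwheel '[{"twist":[0,0,0],"slide":[-0.18,0.8,0],"gripper":0},{"twist":[0,0,0],"slide":[-0.18,0.8,0],"gripper":0},{"twist":[0,0,0],"slide":[-0.18,0.8,0],"gripper":0},{"twist":[0,0,0],"slide":[-0.18,0.8,0],"gripper":0},{"twist":[0,0,0],"slide":[-0.18,0.8,0],"gripper":0}]'
python3 - <<'E'
from h import *
im=bot.capture("top")
for c in cells(im): print(*c)
E
```

```text
time_s: 21.45
tcp_pos: [0.6506, -0.048, 0.013]
tcp_rot: [0.732, 0.682, 0.001, 0.001]
force: [0.0, 0.2, 0.4]
grip_width: 0.649
grasp_force: 0.0
time_s: 22.05
tcp_pos: [0.6507, -0.0487, 0.0136]
tcp_rot: [0.732, 0.681, 0.001, 0.002]
force: [0.1, 1.2, 7.5]
grip_width: 0.358
grasp_force: 40.2
time_s: 22.45
tcp_pos: [0.6528, -0.0493, 0.1184]
tcp_rot: [0.732, 0.681, 0.004, 0.005]
force: [0.4, 0.5, 0.2]
grip_width: 0.358
grasp_force: 39.9
time_s: 22.75
tcp_pos: [0.6291, 0.0464, 0.1438]
tcp_rot: [0.73, 0.683, 0.002, 0.001]
force: [0.1, 0.1, -0.5]
grip_width: 0.355
grasp_force: 39.9
time_s: 23.05
tcp_pos: [0.608, 0.1358, 0.1413]
tcp_rot: [0.73, 0.683, 0.0, -0.001]
force: [-0.8, -1.1, -0.9]
grip_width: 0.353
grasp_force: 39.9
time_s: 23.55
tcp_pos: [0.5919, 0.2099, 0.1412]
tcp_rot: [0.732, 0.681, -0.0, 0.0]
force: [0.2, 0.1, -1.2]
grip_width: 0.357
grasp_force: 39.9
349.0 265.5 [ 0.5605 -0.0509] 22.5 0.031 0.031
```

```bash
python3 -m handwheel '[{"twist":[0,0,0],"slide":[0.01,0.01,-0.4],"gripper":0},{"twist":[0,0,0],"slide":[0.01,0.01,-0.65],"gripper":0},{"twist":[0,0,0],"slide":[0.01,0.01,-0.78],"gripper":0},{"twist":[0,0,0],"slide":[0.01,0.01,-0.78],"gripper":0},{"twist":[0,0,0],"slide":[0.01,0.01,-0.78],"gripper":0.55},{"twist":[0,0,0],"slide":[0.01,0.01,-0.78],"gripper":0.55},{"twist":[0,0,0],"slide":[0.01,0.01,-0.78],"gripper":0.55},{"twist":[0,0,0],"slide":[0.01,0.01,-0.78],"gripper":0.55}]'
python3 -m handwheel '[{"twist":[0,0,0],"slide":[0,0,0.3],"gripper":0.55},{"twist":[0,0,0],"slide":[0,0,0.8],"gripper":0.6},{"twist":[0,0,0],"slide":[0,0,0.8],"gripper":0.65}]'
python3 -m handwheel '[{"twist":[0,0,0.04],"slide":[-0.12,-0.9,0],"gripper":0.65},{"twist":[0,0,0.04],"slide":[-0.12,-0.9,0],"gripper":0.65},{"twist":[0,0,0.04],"slide":[-0.12,-0.9,0],"gripper":0.65}]'
python3 -m handwheel '[{"twist":[0,0,0.034],"slide":[-0.12,-0.9,0],"gripper":0.65},{"twist":[0,0,0.034],"slide":[-0.12,-0.9,0],"gripper":0.65},{"twist":[0,0,0.034],"slide":[-0.12,-0.9,0],"gripper":0.65}]'
python3 -m handwheel '[{"twist":[0,0,0],"slide":[-0.08,-0.82,-0.4],"gripper":0.65},{"twist":[0,0,0],"slide":[-0.08,-0.82,-0.4],"gripper":0.65},{"twist":[0,0,0],"slide":[-0.08,-0.82,-0.4],"gripper":0.65},{"twist":[0,0,0],"slide":[-0.08,-0.82,-0.4],"gripper":0.65},{"twist":[0,0,0],"slide":[-0.08,-0.82,-0.4],"gripper":0.65}]'
python3 - <<'E'
from h import *
im=bot.capture("top")
for c in cells(im): print(*c)
s=bot.read_state(); print(s["tcp_pos"])
crop(im,118,195,398,370,2.8,"pics/c2.png")
E
```

```text
time_s: 24.4
tcp_pos: [0.5926, 0.2124, 0.0638]
tcp_rot: [0.732, 0.681, 0.0, 0.0]
force: [0.3, 0.1, -0.5]
grip_width: 0.553
grasp_force: 0.0
time_s: 24.7
tcp_pos: [0.596, 0.2133, 0.1507]
tcp_rot: [0.732, 0.681, 0.006, 0.003]
force: [0.5, -0.5, 1.2]
grip_width: 0.647
grasp_force: 0.0
time_s: 25.0
tcp_pos: [0.5799, 0.1181, 0.1435]
tcp_rot: [0.641, 0.768, -0.001, 0.0]
force: [-0.1, 0.4, -0.1]
grip_width: 0.651
grasp_force: 0.0
time_s: 25.3
tcp_pos: [0.5681, 0.0284, 0.1434]
tcp_rot: [0.557, 0.831, -0.0, 0.0]
force: [-1.0, 0.2, 0.3]
grip_width: 0.652
grasp_force: 0.0
time_s: 25.8
tcp_pos: [0.561, -0.0483, 0.1039]
tcp_rot: [0.555, 0.832, 0.0, 0.001]
force: [0.3, 0.2, -0.0]
grip_width: 0.651
grasp_force: 0.0
214.5 316.0 [0.4781 0.2281] 85.7 0.111 0.032
207.5 254.5 [0.6053 0.2381] 85.7 0.072 0.031
[ 0.56103241 -0.04818363  0.10401396]
```

View pics/c2.png

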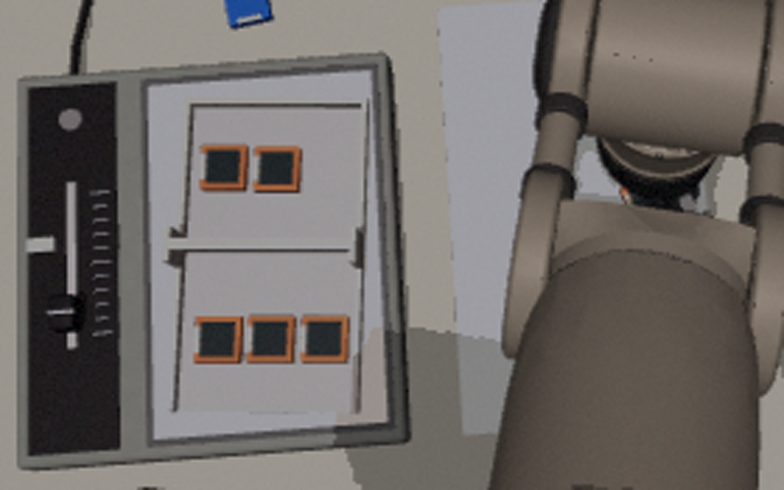

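Five cells sit neatly in the tray, with crop rows at about (225,167)/(277,168) and (218,339)–(325,339). The last one is under the gripper.

```bash
python3 -m handwheel '[{"twist":[0,0,0],"slide":[-0.02,-0.02,-0.5],"gripper":0.65},{"twist":[0,0,0],"slide":[-0.02,-0.02,-0.8],"gripper":0.65},{"twist":[0,0,0],"slide":[-0.02,-0.02,-0.92],"gripper":0.65},{"twist":[0,0,0],"slide":[-0.02,-0.02,-0.92],"gripper":0.65},{"twist":[0,0,0],"slide":[-0.02,-0.02,-0.92],"gripper":0.65}]'
python3 -m handwheel '[{"twist":[0,0,0],"slide":[0,0,0],"gripper":0},{"twist":[0,0,0],"slide":[0,0,0],"gripper":0},{"twist":[0,0,0],"slide":[0,0,0],"gripper":0},{"twist":[0,0,0],"slide":[0,0,0],"gripper":0},{"twist":[0,0,0],"slide":[0,0,0],"gripper":0},{"twist":[0,0,0],"slide":[0,0,0],"gripper":0}]'
python3 -m handwheel '[{"twist":[0,0,0],"slide":[0,0,0.3],"gripper":0},{"twist":[0,0,0],"slide":[0,0,0.6],"gripper":0},{"twist":[0,0,0],"slide":[0,0,1],"gripper":0},{"twist":[0,0,0],"slide":[0,0,1],"gripper":0}]'
python3 -m handwheel '[{"twist":[0,0,-0.04],"slide":[0.1,0.9,0.3],"gripper":0},{"twist":[0,0,-0.04],"slide":[0.1,0.9,0.3],"gripper":0},{"twist":[0,0,-0.04],"slide":[0.1,0.9,0.3],"gripper":0}]'
python3 -m handwheel '[{"twist":[0,0,-0.034],"slide":[0.1,0.9,0],"gripper":0},{"twist":[0,0,-0.034],"slide":[0.1,0.9,0],"gripper":0},{"twist":[0,0,-0.034],"slide":[0.1,0.9,0],"gripper":0}]'
python3 -m handwheel '[{"twist":[0,0,0],"slide":[0.1,0.45,0],"gripper":0},{"twist":[0,0,0],"slide":[0.1,0.45,0],"gripper":0},{"twist":[0,0,0],"slide":[0.1,0.45,0],"gripper":0},{"twist":[0,0,0],"slide":[0.1,0.45,0],"gripper":0},{"twist":[0,0,0],"slide":[0.1,0.45,0],"gripper":0}]'
```

```text
time_s: 26.35
tcp_pos: [0.5596, -0.0513, 0.0127]
tcp_rot: [0.555, 0.832, 0.0, 0.001]
force: [-0.7, -0.1, -0.0]
grip_width: 0.648
grasp_force: 0.0
time_s: 26.95
tcp_pos: [0.5595, -0.0517, 0.0132]
tcp_rot: [0.555, 0.832, 0.001, 0.002]
force: [-0.6, 1.7, 5.5]
grip_width: 0.359
grasp_force: 39.5
time_s: 27.35
tcp_pos: [0.5618, -0.0524, 0.1176]
tcp_rot: [0.555, 0.832, 0.002, 0.006]
force: [0.1, -0.2, -0.2]
grip_width: 0.359
grasp_force: 39.9
time_s: 27.65
tcp_pos: [0.5696, 0.043, 0.1438]
tcp_rot: [0.655, 0.756, 0.002, 0.001]
force: [0.5, -0.7, -1.5]
grip_width: 0.359
grasp_force: 39.9
time_s: 27.95
tcp_pos: [0.5782, 0.1327, 0.1412]
tcp_rot: [0.731, 0.683, 0.001, -0.0]
force: [0.4, -0.1, -0.9]
grip_width: 0.361
grasp_force: 39.9
time_s: 28.45
tcp_pos: [0.5883, 0.172, 0.1413]
tcp_rot: [0.732, 0.681, -0.0, 0.0]
force: [-0.3, -0.2, -0.7]
grip_width: 0.36
grasp_force: 39.9
```

```bash
python3 -m handwheel '[{"twist":[0,0,0],"slide":[0.01,0.01,-0.4],"gripper":0},{"twist":[0,0,0],"slide":[0.01,0.01,-0.65],"gripper":0},{"twist":[0,0,0],"slide":[0.01,0.01,-0.78],"gripper":0},{"twist":[0,0,0],"slide":[0.01,0.01,-0.78],"gripper":0},{"twist":[0,0,0],"slide":[0.01,0.01,-0.78],"gripper":0.55},{"twist":[0,0,0],"slide":[0.01,0.01,-0.78],"gripper":0.55},{"twist":[0,0,0],"slide":[0.01,0.01,-0.78],"gripper":0.55},{"twist":[0,0,0],"slide":[0.01,0.01,-0.78],"gripper":0.55}]'
python3 -m handwheel '[{"twist":[0,0,0],"slide":[0,0,0.3],"gripper":0.55},{"twist":[0,0,0],"slide":[0,0,0.8],"gripper":0.6},{"twist":[0,0,0],"slide":[0,0,0.8],"gripper":0.65}]'
python3 -m handwheel '[{"twist":[0,0,0.012],"slide":[-0.44,0.93,0],"gripper":0.65},{"twist":[0,0,0.012],"slide":[-0.44,0.93,0],"gripper":0.65},{"twist":[0,0,0.012],"slide":[-0.44,0.93,0],"gripper":0.65}]'
python3 -m handwheel '[{"twist":[0,0,0],"slide":[-0.44,0.93,0],"gripper":0.65},{"twist":[0,0,0],"slide":[-0.44,0.93,0],"gripper":0.65},{"twist":[0,0,0],"slide":[-0.44,0.93,0],"gripper":0.65},{"twist":[0,0,0],"slide":[-0.44,0.93,0],"gripper":0.65},{"twist":[0,0,0],"slide":[-0.44,0.93,0],"gripper":0.65},{"twist":[0,0,0],"slide":[-0.44,0.93,0],"gripper":0.65}]'
python3 - <<'E'
from h import *
im=bot.capture("top")
for c in cells(im,.061): print(*c)
s=bot.read_state(); print(s["tcp_pos"])
im=bot.capture("scene"); crop(im,200,170,480,400,2.8,"pics/s2.png")
E
```

```text
time_s: 29.25
tcp_pos: [0.5897, 0.1744, 0.064]
tcp_rot: [0.732, 0.681, 0.0, 0.0]
force: [-0.7, 0.2, -0.5]
grip_width: 0.55
grasp_force: 0.0
time_s: 29.55
tcp_pos: [0.5931, 0.1751, 0.1506]
tcp_rot: [0.732, 0.681, 0.005, 0.004]
force: [-0.3, -0.5, 1.0]
grip_width: 0.651
grasp_force: 0.0
time_s: 29.85
tcp_pos: [0.5427, 0.272, 0.1436]
tcp_rot: [0.704, 0.71, 0.0, -0.001]
force: [0.2, -0.9, 0.0]
grip_width: 0.649
grasp_force: 0.0
time_s: 30.45
tcp_pos: [0.5022, 0.359, 0.1433]
tcp_rot: [0.706, 0.708, -0.0, 0.0]
force: [0.0, -0.0, -0.5]
grip_width: 0.65
grasp_force: 0.0
215.0 315.5 [0.474  0.2187] 85.7 0.105 0.029
207.0 254.5 [0.5953 0.2304] 85.7 0.068 0.03
238.5 240.0 [0.62   0.1669] 85.7 0.03 0.029
[0.50223963 0.35902674 0.14333047]
```

View pics/s2.png

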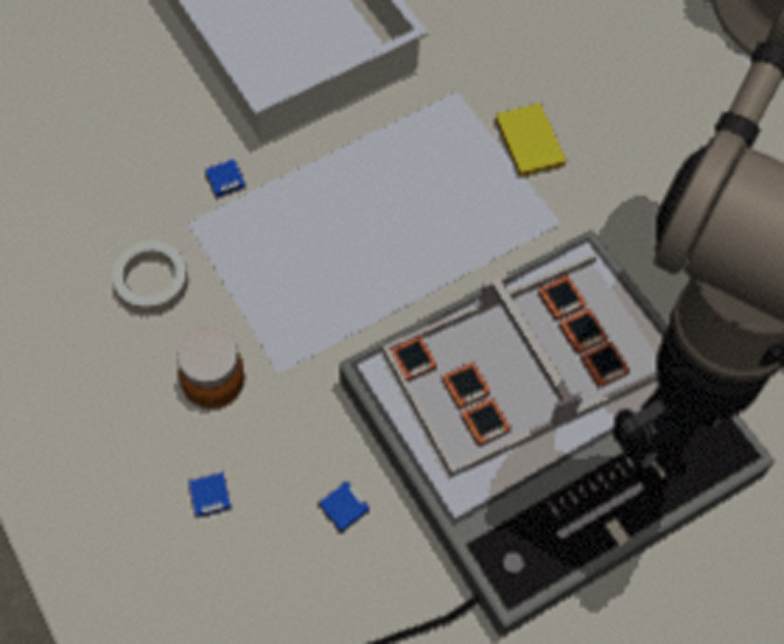

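All six are in the tray. One was knocked about 30 mm, to crop (413,357), and is still well inside. Now I grip the dimmer cap.

```bash
python3 -m handwheel '[{"twist":[0,0,0],"slide":[-0.03,0.01,-0.4],"gripper":0.65},{"twist":[0,0,0],"slide":[-0.03,0.01,-0.7],"gripper":0.65},{"twist":[0,0,0],"slide":[-0.03,0.01,-0.8],"gripper":0.65},{"twist":[0,0,0],"slide":[-0.03,0.01,-0.8],"gripper":0.65},{"twist":[0,0,0],"slide":[-0.03,0.01,-0.8],"gripper":0.65}]'
python3 -m handwheel '[{"twist":[0,0,0],"slide":[0,0,0],"gripper":0},{"twist":[0,0,0],"slide":[0,0,0],"gripper":0},{"twist":[0,0,0],"slide":[0,0,0],"gripper":0},{"twist":[0,0,0],"slide":[0,0,0],"gripper":0},{"twist":[0,0,0],"slide":[0,0,0],"gripper":0},{"twist":[0,0,0],"slide":[0,0,0],"gripper":0},{"twist":[0,0,0],"slide":[0,0,0],"gripper":0}]' 30
python3 - <<'E'
from h import *
s=bot.read_state(); print(s["tcp_pos"],s["grip_width"]*85)
E
```

```text
time_s: 31.05
tcp_pos: [0.4994, 0.3615, 0.0646]
tcp_rot: [0.706, 0.708, 0.001, 0.0]
force: [0.2, 0.3, 0.5]
grip_width: 0.651
grasp_force: 0.0
time_s: 31.75
tcp_pos: [0.4993, 0.3618, 0.0649]
tcp_rot: [0.706, 0.709, 0.001, 0.001]
force: [-0.1, -0.7, 6.5]
grip_width: 0.272
grasp_force: 33.2
[0.49928354 0.36178552 0.06492516] 23.102700334725082
```

```bash
python3 -m handwheel '[{"twist":[0,0,0],"slide":[0.1,0,0],"gripper":0},{"twist":[0,0,0],"slide":[0.2,0,0],"gripper":0},{"twist":[0,0,0],"slide":[0.3,0,0],"gripper":0},{"twist":[0,0,0],"slide":[0.4,0,0],"gripper":0},{"twist":[0,0,0],"slide":[0.5,0,0],"gripper":0},{"twist":[0,0,0],"slide":[0.55,0,0],"gripper":0},{"twist":[0,0,0],"slide":[0.55,0,0],"gripper":0},{"twist":[0,0,0],"slide":[0.55,0,0],"gripper":0}]'
python3 - <<'E'
from h import *
im=bot.capture("scene"); crop(im,340,310,480,400,5.6,"pics/s3.png")
s=bot.read_state(); print(s["tcp_pos"])
E
```

```text
time_s: 32.55
tcp_pos: [0.5549, 0.3617, 0.065]
tcp_rot: [0.706, 0.708, 0.002, 0.001]
force: [2.0, -1.0, 5.3]
grip_width: 0.273
grasp_force: 33.1
[0.55484426 0.36168621 0.06496759]
```

View pics/s3.png

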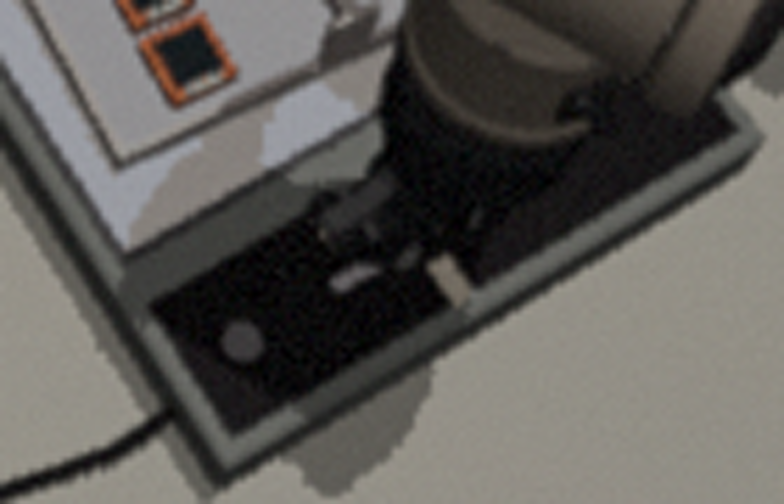

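The gripped cap, centre at crop (410,250), lies just across from the tape at (447,280). I'll cross-check the tape with the scene camera, hold for three seconds, then release and look.

```bash
python3 - <<'E'
from h import *
print(p2w("scene",(419.8,360),.045))
E
python3 -m handwheel '[{"twist":[0,0,0],"slide":[-0.01,0,0],"gripper":0},{"twist":[0,0,0],"slide":[-0.01,0,0],"gripper":0},{"twist":[0,0,0],"slide":[-0.01,0,0],"gripper":0},{"twist":[0,0,0],"slide":[-0.01,0,0],"gripper":0},{"twist":[0,0,0],"slide":[-0.01,0,0],"gripper":0.6},{"twist":[0,0,0],"slide":[-0.01,0,0],"gripper":0.6},{"twist":[0,0,0],"slide":[-0.01,0,0],"gripper":0.6},{"twist":[0,0,0],"slide":[-0.01,0,0],"gripper":0.6}]'
python3 -m handwheel '[{"twist":[0,0,0],"slide":[0,0,0.3],"gripper":0.65},{"twist":[0,0,0],"slide":[0,0,0.8],"gripper":0.65},{"twist":[0,0,0],"slide":[0,0,0.8],"gripper":0.65}]'
python3 -m handwheel '[{"twist":[0,0,0],"slide":[0,-1,0],"gripper":0.65},{"twist":[0,0,0],"slide":[0,-1,0],"gripper":0.65},{"twist":[0,0,0],"slide":[0,-1,0],"gripper":0.65},{"twist":[0,0,0],"slide":[0,-1,0],"gripper":0.65},{"twist":[0,0,0],"slide":[0,-1,0],"gripper":0.65},{"twist":[0,0,0],"slide":[0,-1,0],"gripper":0.65},{"twist":[0,0,0],"slide":[0,-1,0],"gripper":0.65},{"twist":[0,0,0],"slide":[0,-1,0],"gripper":0.65}]'
python3 - <<'E'
from h import *
im=bot.capture("top"); crop(im,118,220,198,330,5.4,"pics/c3.png")
s=bot.read_state(); print(s["tcp_pos"])
E
```

```text
[0.55482906 0.38447178 0.045     ]
time_s: 33.4
tcp_pos: [0.5521, 0.3614, 0.063]
tcp_rot: [0.706, 0.709, -0.0, -0.0]
force: [0.3, 0.5, 0.4]
grip_width: 0.601
grasp_force: 0.0
time_s: 33.7
tcp_pos: [0.5555, 0.3632, 0.1507]
tcp_rot: [0.706, 0.709, 0.006, 0.002]
force: [1.0, 0.7, 1.0]
grip_width: 0.648
grasp_force: 0.0
time_s: 34.5
tcp_pos: [0.5522, 0.2622, 0.1431]
tcp_rot: [0.705, 0.709, -0.0, -0.0]
force: [0.1, 0.7, -0.3]
grip_width: 0.652
grasp_force: 0.0
[0.55221511 0.26202137 0.14316778]
```

View pics/c3.png

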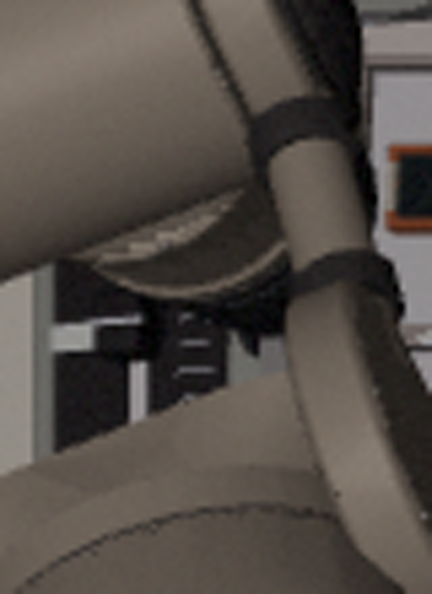

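Run:
```python
from h import *
im=bot.capture("top"); 
b=np.clip(im[270:300,122:158].astype(float)*3.0,0,255).astype(np.uint8)
cv2.imwrite("pics/c4.png",cv2.resize(b[:,:,::-1],None,fx=16,fy=16,interpolation=cv2.INTER_CUBIC))
print(im[276:292,134:147].sum(2))
for x in(.549,.5515,.554): print(x,w2p("top",np.array([x,.361,.073])))
```

```text
[[ 77  61  67  62  62  67  80  65  77  67  27  11   7]
 [ 70  48  55  61  74  78  75  92  84  60  21  28  11]
 [ 91 109  98 130 125 132 136 189 191 259  98  15   0]
 [278 347 358 430 443 439 444 374 358 350 146  31  20]
 [442 291 180 103  79  77  73  82  85  44  24  22   2]
 [443 235  83  68  68  80  89  87  85  58  20  31   5]
 [437 233  78  63  84  73  83  84  88  55  11  19  20]
 [440 234  89  74  73  84  87  83  88  50  14  13  24]
 [360 202  83  70  64  45  57  63  71  41  16   4  13]
 [ 63  69  41  30  44  20  37  20  11   1  19  18  35]
 [ 69  72  70  50   0  15  23  10  69  74 103  31  41]
 [ 76  81  82  72  77  73  43  61 328 348 430 203  68]
 [ 79  71  70  74  77  79  72  70 408 438 434 192  70]
 [ 66  65  84  76  84  76  77  74 409 436 441 205  73]
 [ 77  74  80  77  71  65  73  73 414 437 440 202  73]
 [ 77  68  76  79  83  71  59  67 409 439 439 197  85]]
0.549 [139.27372078 281.68753168]
0.5515 [139.26489493 280.41233308]
0.554 [139.2560775  279.13835133]
```

View pics/c4.png

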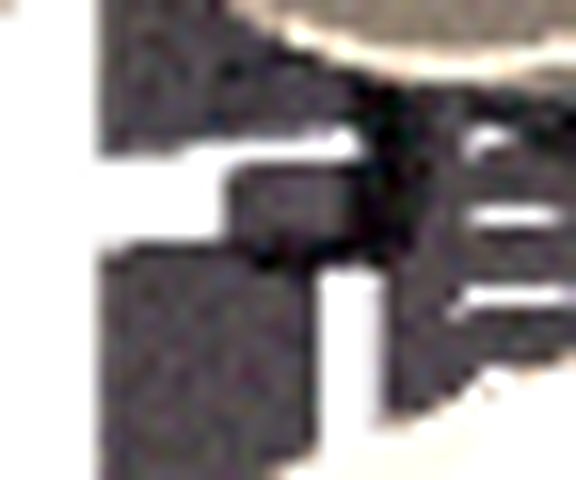

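The white line is at row 278.9, giving x≈0.5545, and the tape centre is at row 281.4, giving x≈0.555. They are within 1 mm of each other. I wait out the three seconds, then slide back to off.

```bash
python3 -m handwheel '[{"twist":[0,0,0],"slide":[0.02,0,0],"gripper":0.65},{"twist":[0,0,0],"slide":[0.02,0,0],"gripper":0.65},{"twist":[0,0,0],"slide":[0.02,0,0],"gripper":0.65},{"twist":[0,0,0],"slide":[0.02,0,0],"gripper":0.65},{"twist":[0,0,0],"slide":[0.02,0,0],"gripper":0.65},{"twist":[0,0,0],"slide":[0.02,0,0],"gripper":0.65},{"twist":[0,0,0],"slide":[0.02,0,0],"gripper":0.65},{"twist":[0,0,0],"slide":[0.02,0,0],"gripper":0.65}]'
python3 -m handwheel '[{"twist":[0,0,0],"slide":[0,0.99,0],"gripper":0.65},{"twist":[0,0,0],"slide":[0,0.99,0],"gripper":0.65},{"twist":[0,0,0],"slide":[0,0.99,0],"gripper":0.65},{"twist":[0,0,0],"slide":[0,0.99,0],"gripper":0.65},{"twist":[0,0,0],"slide":[0,0.99,0],"gripper":0.65},{"twist":[0,0,0],"slide":[0,0.99,0],"gripper":0.65},{"twist":[0,0,0],"slide":[0,0.99,0],"gripper":0.65},{"twist":[0,0,0],"slide":[0,0.99,0],"gripper":0.65}]'
python3 -m handwheel '[{"twist":[0,0,0],"slide":[-0.01,0,-0.4],"gripper":0.65},{"twist":[0,0,0],"slide":[-0.01,0,-0.7],"gripper":0.65},{"twist":[0,0,0],"slide":[-0.01,0,-0.8],"gripper":0.65},{"twist":[0,0,0],"slide":[-0.01,0,-0.8],"gripper":0.65},{"twist":[0,0,0],"slide":[-0.01,0,-0.8],"gripper":0.65},{"twist":[0,0,0],"slide":[-0.01,0,-0.8],"gripper":0.65},{"twist":[0,0,0],"slide":[-0.01,0,-0.8],"gripper":0.65}]'
python3 -m handwheel '[{"twist":[0,0,0],"slide":[0,0,0],"gripper":0},{"twist":[0,0,0],"slide":[0,0,0],"gripper":0},{"twist":[0,0,0],"slide":[0,0,0],"gripper":0},{"twist":[0,0,0],"slide":[0,0,0],"gripper":0},{"twist":[0,0,0],"slide":[0,0,0],"gripper":0},{"twist":[0,0,0],"slide":[0,0,0],"gripper":0},{"twist":[0,0,0],"slide":[0,0,0],"gripper":0}]' 30
python3 -m handwheel '[{"twist":[0,0,0],"slide":[-0.1,0,0],"gripper":0},{"twist":[0,0,0],"slide":[-0.2,0,0],"gripper":0},{"twist":[0,0,0],"slide":[-0.3,0,0],"gripper":0},{"twist":[0,0,0],"slide":[-0.4,0,0],"gripper":0},{"twist":[0,0,0],"slide":[-0.5,0,0],"gripper":0},{"twist":[0,0,0],"slide":[-0.6,0,0],"gripper":0},{"twist":[0,0,0],"slide":[-0.65,0,0],"gripper":0},{"twist":[0,0,0],"slide":[-0.65,0,0],"gripper":0}]'
python3 -m handwheel '[{"twist":[0,0,0],"slide":[-0.01,0,0],"gripper":0},{"twist":[0,0,0],"slide":[-0.02,0,0],"gripper":0},{"twist":[0,0,0],"slide":[-0.03,0,0],"gripper":0},{"twist":[0,0,0],"slide":[-0.03,0,0],"gripper":0}]'
```

```text
time_s: 35.4
tcp_pos: [0.5544, 0.2614, 0.1433]
tcp_rot: [0.706, 0.708, 0.0, 0.0]
force: [0.2, -0.3, -0.1]
grip_width: 0.651
grasp_force: 0.0
time_s: 36.2
tcp_pos: [0.5547, 0.3596, 0.1435]
tcp_rot: [0.706, 0.708, 0.0, 0.0]
force: [0.1, 0.5, -1.0]
grip_width: 0.647
grasp_force: 0.0
time_s: 36.9
tcp_pos: [0.5542, 0.3608, 0.065]
tcp_rot: [0.706, 0.709, 0.001, 0.0]
force: [-0.8, -0.8, 0.4]
grip_width: 0.649
grasp_force: 0.0
time_s: 37.6
tcp_pos: [0.5536, 0.3605, 0.0639]
tcp_rot: [0.706, 0.708, 0.0, 0.0]
force: [-1.6, -0.9, 5.8]
grip_width: 0.276
grasp_force: 32.6
time_s: 38.4
tcp_pos: [0.4878, 0.3607, 0.0639]
tcp_rot: [0.706, 0.709, 0.0, 0.0]
force: [0.7, -0.2, 6.5]
grip_width: 0.274
grasp_force: 32.9
time_s: 38.8
tcp_pos: [0.4876, 0.3607, 0.0639]
tcp_rot: [0.706, 0.708, 0.002, 0.001]
force: [8.7, -0.1, 2.1]
grip_width: 0.268
grasp_force: 32.4
```

```bash
python3 -m handwheel '[{"twist":[0,0,0],"slide":[0.03,0,0],"gripper":0.6},{"twist":[0,0,0],"slide":[0.03,0,0],"gripper":0.6},{"twist":[0,0,0],"slide":[0.03,0,0],"gripper":0.6},{"twist":[0,0,0],"slide":[0.03,0,0],"gripper":0.6},{"twist":[0,0,0],"slide":[0.03,0,0.5],"gripper":0.6},{"twist":[0,0,0],"slide":[0.03,0,1],"gripper":0.6},{"twist":[0,0,0],"slide":[0.03,0,1],"gripper":0.6},{"twist":[0,0,0],"slide":[0.03,0,1],"gripper":0.6}]'
python3 -m handwheel '[{"twist":[0,0,-0.012],"slide":[-0.5,0.6,0.5],"gripper":0.6},{"twist":[0,0,-0.012],"slide":[-0.5,0.6,0.5],"gripper":0.6},{"twist":[0,0,-0.012],"slide":[-0.5,0.6,0.5],"gripper":0.6},{"twist":[0,0,-0.012],"slide":[-0.5,0.6,0.5],"gripper":0.6}]'
python3 - <<'E'
from h import *
im=bot.capture("top"); crop(im,118,195,278,370,3.4,"pics/c5.png")
for c in cells(im,.061): print(*c)
s=bot.read_state(); print(s["tcp_pos"])
E
```

```text
time_s: 39.6
tcp_pos: [0.4885, 0.3607, 0.1645]
tcp_rot: [0.706, 0.709, 0.001, 0.0]
force: [-0.0, -0.5, 0.1]
grip_width: 0.601
grasp_force: 0.0
time_s: 40.0
tcp_pos: [0.4373, 0.4205, 0.2119]
tcp_rot: [0.731, 0.682, -0.001, 0.0]
force: [0.1, 0.2, -0.9]
grip_width: 0.599
grasp_force: 0.0
214.0 316.0 [0.4731 0.2207] 85.7 0.105 0.031
207.0 254.5 [0.5953 0.2304] 85.7 0.068 0.03
238.5 240.0 [0.62   0.1669] 85.7 0.03 0.029
[0.43772609 0.41974952 0.21139421]
```

View pics/c5.png

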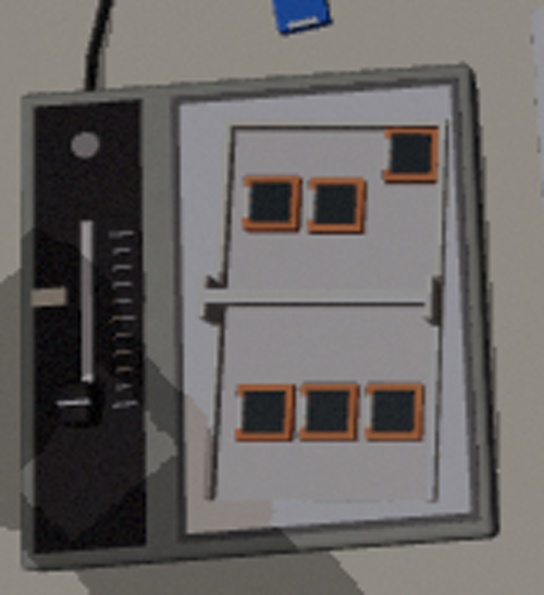

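Six cells are in the tray, the dimmer is at its off end (line at crop (73,402)), and the handle is unmoved. Now I go to the handle.

```bash
python3 -m handwheel '[{"twist":[0,0,0],"slide":[0.48,-1,0],"gripper":0.5},{"twist":[0,0,0],"slide":[0.48,-1,0],"gripper":0.5},{"twist":[0,0,0],"slide":[0.48,-1,0],"gripper":0.5},{"twist":[0,0,0],"slide":[0.48,-1,0],"gripper":0.5}]'
python3 -m handwheel '[{"twist":[0,0,0],"slide":[0.47,-1,-0.5],"gripper":0.5},{"twist":[0,0,0],"slide":[0.47,-1,-0.5],"gripper":0.5},{"twist":[0,0,0],"slide":[0.47,-1,-0.5],"gripper":0.5},{"twist":[0,0,0],"slide":[0.47,-1,-0.5],"gripper":0.5},{"twist":[0,0,0],"slide":[0.47,-1,-0.5],"gripper":0.5},{"twist":[0,0,0],"slide":[0.47,-1,-0.5],"gripper":0.5},{"twist":[0,0,0],"slide":[0.47,-1,-0.5],"gripper":0.5}]'
python3 - <<'E'
from h import *
s=bot.read_state(); print(s["tcp_pos"])
E
```

```text
time_s: 40.45
tcp_pos: [0.4873, 0.3176, 0.2118]
tcp_rot: [0.734, 0.68, -0.001, -0.0]
force: [-0.2, 0.3, -0.4]
grip_width: 0.5
grasp_force: 0.0
time_s: 41.15
tcp_pos: [0.533, 0.2218, 0.1638]
tcp_rot: [0.731, 0.682, 0.0, 0.0]
force: [-0.6, 0.2, -0.1]
grip_width: 0.498
grasp_force: 0.0
[0.53303714 0.22184686 0.1638293 ]
```

```bash
python3 -m handwheel '[{"twist":[0,0,0],"slide":[-0.01,-0.06,-0.3],"gripper":0.5},{"twist":[0,0,0],"slide":[-0.01,-0.06,-0.6],"gripper":0.5},{"twist":[0,0,0],"slide":[-0.01,-0.06,-0.8],"gripper":0.5},{"twist":[0,0,0],"slide":[-0.01,-0.06,-0.8],"gripper":0.5},{"twist":[0,0,0],"slide":[-0.01,-0.06,-0.8],"gripper":0.5}]'
python3 -m handwheel '[{"twist":[0,0,0],"slide":[0,0,0],"gripper":0},{"twist":[0,0,0],"slide":[0,0,0],"gripper":0},{"twist":[0,0,0],"slide":[0,0,0],"gripper":0},{"twist":[0,0,0],"slide":[0,0,0],"gripper":0},{"twist":[0,0,0],"slide":[0,0,0],"gripper":0},{"twist":[0,0,0],"slide":[0,0,0],"gripper":0},{"twist":[0,0,0],"slide":[0,0,0],"gripper":0},{"twist":[0,0,0],"slide":[0,0,0],"gripper":0}]' 30
python3 -m handwheel '[{"twist":[0,0,0],"slide":[0,0,0],"gripper":0},{"twist":[0,0,0],"slide":[0,0,0],"gripper":0},{"twist":[0,0,0],"slide":[0,0,0],"gripper":0}]' 100
python3 - <<'E'
from h import *
im=bot.capture("top")
for c in cells(im,.061): print(*c)
s=bot.read_state(); print(s["tcp_pos"],s["moment"])
E
```

```text
time_s: 41.65
tcp_pos: [0.5325, 0.2152, 0.084]
tcp_rot: [0.732, 0.682, 0.0, 0.0]
force: [0.3, 0.3, 0.4]
grip_width: 0.502
grasp_force: 0.0
time_s: 42.45
tcp_pos: [0.5331, 0.2147, 0.0847]
tcp_rot: [0.732, 0.681, 0.001, 0.001]
force: [-0.3, 0.4, 6.2]
grip_width: 0.087
grasp_force: 31.0
time_s: 42.75
tcp_pos: [0.5333, 0.2147, 0.0849]
tcp_rot: [0.732, 0.681, 0.001, 0.001]
force: [-1.2, 1.2, 7.2]
grip_width: 0.073
grasp_force: 98.8
238.5 240.0 [0.62   0.1669] 85.7 0.03 0.029
[0.53322405 0.21474883 0.08488664] [ 0.05306738  0.17444867 -0.05144316]
```

```bash
python3 -m handwheel '[{"twist":[0,0,0],"slide":[0,0,0.03],"gripper":0},{"twist":[0,0,0],"slide":[0,0,0.08],"gripper":0},{"twist":[0,0,0],"slide":[0,0,0.15],"gripper":0},{"twist":[0,0,0],"slide":[0,0,0.23],"gripper":0},{"twist":[0,0,0],"slide":[0,0,0.31],"gripper":0},{"twist":[0,0,0],"slide":[0,0,0.39],"gripper":0},{"twist":[0,0,0],"slide":[0,0,0.45],"gripper":0},{"twist":[0,0,0],"slide":[0,0,0.48],"gripper":0}]'
python3 -m handwheel '[{"twist":[0,0,0],"slide":[0,0,0.04],"gripper":0},{"twist":[0,0,0],"slide":[0,0,0.1],"gripper":0},{"twist":[0,0,0],"slide":[0,0,0.18],"gripper":0},{"twist":[0,0,0],"slide":[0,0,0.26],"gripper":0},{"twist":[0,0,0],"slide":[0,0,0.34],"gripper":0},{"twist":[0,0,0],"slide":[0,0,0.42],"gripper":0},{"twist":[0,0,0],"slide":[0,0,0.49],"gripper":0},{"twist":[0,0,0],"slide":[0,0,0.52],"gripper":0}]'
python3 - <<'E'
from h import *
im=bot.capture("scene"); crop(im,280,170,480,400,2.6,"pics/s4.png")
E
```

```text
time_s: 43.6
tcp_pos: [0.5327, 0.2145, 0.1323]
tcp_rot: [0.732, 0.681, 0.001, 0.0]
force: [-0.1, -0.0, -4.9]
grip_width: 0.074
grasp_force: 97.6
time_s: 44.4
tcp_pos: [0.5327, 0.2145, 0.1844]
tcp_rot: [0.732, 0.681, 0.001, 0.0]
force: [0.2, 0.6, -4.6]
grip_width: 0.07
grasp_force: 97.7
```

View pics/s4.png

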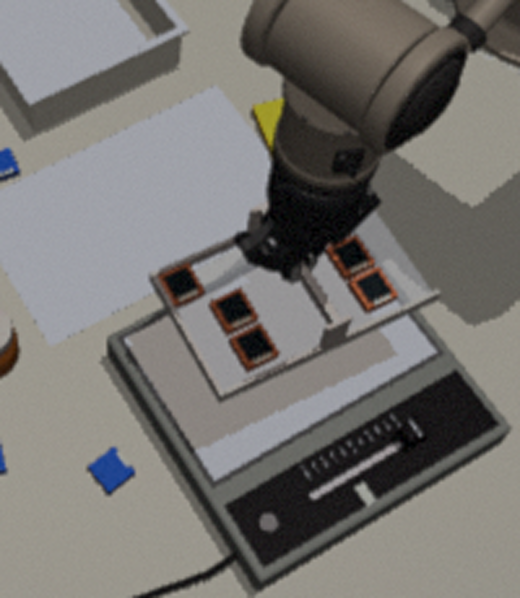

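All cells ride on the level tray, and the 4.6 N reading matches 0.47 kg. Carry to the tub.

```bash
for_none=1
python3 -m handwheel '[{"twist":[0,0,0],"slide":[0.02,-0.07,0],"gripper":0},{"twist":[0,0,0],"slide":[0.05,-0.17,0],"gripper":0},{"twist":[0,0,0],"slide":[0.07,-0.28,0],"gripper":0},{"twist":[0,0,0],"slide":[0.1,-0.39,0],"gripper":0},{"twist":[0,0,0],"slide":[0.12,-0.5,0],"gripper":0},{"twist":[0,0,0],"slide":[0.14,-0.61,0],"gripper":0},{"twist":[0,0,0],"slide":[0.17,-0.72,0],"gripper":0},{"twist":[0,0,0],"slide":[0.19,-0.83,0],"gripper":0}]'
python3 -m handwheel '[{"twist":[0,0,0],"slide":[0.02,-0.1,0],"gripper":0},{"twist":[0,0,0],"slide":[0.05,-0.2,0],"gripper":0},{"twist":[0,0,0],"slide":[0.07,-0.3,0],"gripper":0},{"twist":[0,0,0],"slide":[0.1,-0.4,0],"gripper":0},{"twist":[0,0,0],"slide":[0.12,-0.5,0],"gripper":0},{"twist":[0,0,0],"slide":[0.14,-0.6,0],"gripper":0},{"twist":[0,0,0],"slide":[0.17,-0.7,0],"gripper":0},{"twist":[0,0,0],"slide":[0.19,-0.8,0],"gripper":0}]'
python3 -m handwheel '[{"twist":[0,0,0],"slide":[0.02,-0.1,0],"gripper":0},{"twist":[0,0,0],"slide":[0.05,-0.2,0],"gripper":0},{"twist":[0,0,0],"slide":[0.07,-0.3,0],"gripper":0},{"twist":[0,0,0],"slide":[0.1,-0.4,0],"gripper":0},{"twist":[0,0,0],"slide":[0.12,-0.5,0],"gripper":0},{"twist":[0,0,0],"slide":[0.14,-0.6,0],"gripper":0},{"twist":[0,0,0],"slide":[0.17,-0.7,0],"gripper":0},{"twist":[0,0,0],"slide":[0.19,-0.8,0],"gripper":0}]'
python3 -m handwheel '[{"twist":[0,0,0],"slide":[0.02,-0.1,0],"gripper":0},{"twist":[0,0,0],"slide":[0.05,-0.2,0],"gripper":0},{"twist":[0,0,0],"slide":[0.07,-0.3,0],"gripper":0},{"twist":[0,0,0],"slide":[0.1,-0.4,0],"gripper":0},{"twist":[0,0,0],"slide":[0.12,-0.5,0],"gripper":0},{"twist":[0,0,0],"slide":[0.14,-0.6,0],"gripper":0},{"twist":[0,0,0],"slide":[0.17,-0.7,0],"gripper":0},{"twist":[0,0,0],"slide":[0.19,-0.8,0],"gripper":0}]'
python3 -m handwheel '[{"twist":[0,0,0],"slide":[0.02,-0.1,0],"gripper":0},{"twist":[0,0,0],"slide":[0.05,-0.2,0],"gripper":0},{"twist":[0,0,0],"slide":[0.07,-0.3,0],"gripper":0},{"twist":[0,0,0],"slide":[0.1,-0.4,0],"gripper":0},{"twist":[0,0,0],"slide":[0.12,-0.5,0],"gripper":0},{"twist":[0,0,0],"slide":[0.14,-0.6,0],"gripper":0},{"twist":[0,0,0],"slide":[0.17,-0.7,0],"gripper":0},{"twist":[0,0,0],"slide":[0.19,-0.8,0],"gripper":0}]'
python3 -m handwheel '[{"twist":[0,0,0],"slide":[0.02,-0.1,0],"gripper":0},{"twist":[0,0,0],"slide":[0.05,-0.2,0],"gripper":0},{"twist":[0,0,0],"slide":[0.07,-0.3,0],"gripper":0},{"twist":[0,0,0],"slide":[0.1,-0.4,0],"gripper":0},{"twist":[0,0,0],"slide":[0.12,-0.5,0],"gripper":0},{"twist":[0,0,0],"slide":[0.14,-0.6,0],"gripper":0},{"twist":[0,0,0],"slide":[0.17,-0.67,0],"gripper":0},{"twist":[0,0,0],"slide":[0.17,-0.7,0],"gripper":0}]'
python3 - <<'E'
from h import *
s=bot.read_state(); print(s["tcp_pos"],s["force"],s["q"].round(2),Rot.from_quat(s["tcp_rot"]).as_matrix()[:,2])
im=bot.capture("scene"); crop(im,200,90,440,290,3,"pics/s5.png")
E
```

```text
time_s: 45.25
tcp_pos: [0.5517, 0.1303, 0.1833]
tcp_rot: [0.732, 0.681, 0.0, 0.0]
force: [0.3, -0.5, -5.2]
grip_width: 0.069
grasp_force: 97.7
time_s: 46.05
tcp_pos: [0.5707, 0.0506, 0.1833]
tcp_rot: [0.732, 0.681, 0.0, 0.0]
force: [-0.5, 0.9, -5.0]
grip_width: 0.07
grasp_force: 97.7
time_s: 46.85
tcp_pos: [0.5896, -0.0295, 0.1833]
tcp_rot: [0.732, 0.681, 0.0, 0.0]
force: [0.1, 0.1, -5.7]
grip_width: 0.072
grasp_force: 97.7
time_s: 47.65
tcp_pos: [0.6086, -0.1094, 0.1833]
tcp_rot: [0.732, 0.681, 0.0, 0.0]
force: [-0.0, -0.6, -4.8]
grip_width: 0.07
grasp_force: 97.7
time_s: 48.45
tcp_pos: [0.6276, -0.1894, 0.1833]
tcp_rot: [0.732, 0.681, 0.0, 0.0]
force: [-0.4, -0.6, -5.4]
grip_width: 0.067
grasp_force: 97.7
time_s: 49.25
tcp_pos: [0.6446, -0.2595, 0.1831]
tcp_rot: [0.732, 0.681, 0.0, 0.0]
force: [-0.4, 0.6, -5.0]
grip_width: 0.07
grasp_force: 97.8
[ 0.64461123 -0.25954611  0.18313951] [-0.39164786  0.57573587 -4.97680591] [-0.49  0.7   1.06 -0.    1.37 -0.42] [ 2.59897483e-04 -1.49513269e-04 -9.99999955e-01]
```

View pics/s5.png

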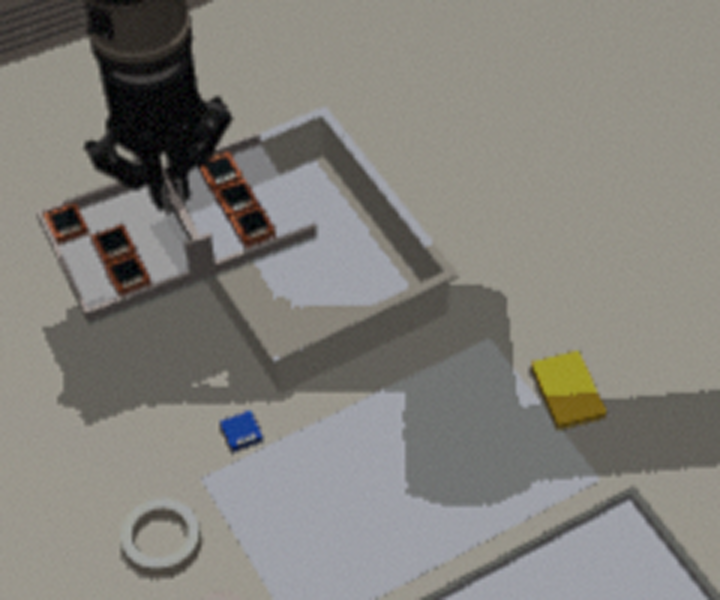

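Six cells are still in place, and the pouring edge is over the tub. Tip about the tray's −y axis.

```bash
python3 -m handwheel '[{"twist":[-0.001,-0.011,0],"slide":[0,0,0],"gripper":0},{"twist":[-0.002,-0.022,0],"slide":[0,0,0],"gripper":0},{"twist":[-0.0025,-0.033,0],"slide":[0,0,0],"gripper":0},{"twist":[-0.0034,-0.045,0],"slide":[0,0,0],"gripper":0},{"twist":[-0.004,-0.056,0],"slide":[0,0,0],"gripper":0},{"twist":[-0.005,-0.067,0],"slide":[0,0,0],"gripper":0},{"twist":[-0.006,-0.078,0],"slide":[0,0,0],"gripper":0},{"twist":[-0.0067,-0.089,0],"slide":[0,0,0],"gripper":0}]'
python3 -m handwheel '[{"twist":[0,0,0],"slide":[0,0,0],"gripper":0},{"twist":[0,0,0],"slide":[0,0,0],"gripper":0},{"twist":[0,0,0],"slide":[0,0,0],"gripper":0},{"twist":[0,0,0],"slide":[0,0,0],"gripper":0},{"twist":[0,0,0],"slide":[0,0,0],"gripper":0},{"twist":[0,0,0],"slide":[0,0,0],"gripper":0},{"twist":[0,0,0],"slide":[0,0,0],"gripper":0},{"twist":[0,0,0],"slide":[0,0,0],"gripper":0}]'
python3 -m handwheel '[{"twist":[-0.001,-0.01,0],"slide":[0,0,0.05],"gripper":0},{"twist":[-0.002,-0.02,0],"slide":[0,0,0.1],"gripper":0},{"twist":[-0.002,-0.03,0],"slide":[0,0,0.1],"gripper":0},{"twist":[-0.002,-0.03,0],"slide":[0,0,0.1],"gripper":0},{"twist":[-0.002,-0.03,0],"slide":[0,0,0.1],"gripper":0},{"twist":[-0.002,-0.03,0],"slide":[0,0,0.1],"gripper":0},{"twist":[-0.002,-0.03,0],"slide":[0,0,0.1],"gripper":0},{"twist":[-0.002,-0.03,0],"slide":[0,0,0.1],"gripper":0}]'
python3 - <<'E'
from h import *
s=bot.read_state(); print(s["tcp_pos"],s["force"],np.degrees(np.arccos(-Rot.from_quat(s["tcp_rot"]).as_matrix()[2,2])))
im=bot.capture("scene"); crop(im,200,90,440,290,3,"pics/s6.png")
E
```

```text
time_s: 50.1
tcp_pos: [0.644, -0.258, 0.1837]
tcp_rot: [0.703, 0.655, 0.188, 0.204]
force: [0.5, 1.6, -4.7]
grip_width: 0.071
grasp_force: 98.1
time_s: 50.9
tcp_pos: [0.6444, -0.2586, 0.1833]
tcp_rot: [0.703, 0.655, 0.188, 0.203]
force: [0.2, 0.2, -3.9]
grip_width: 0.07
grasp_force: 98.5
time_s: 51.7
tcp_pos: [0.6447, -0.2586, 0.1936]
tcp_rot: [0.681, 0.634, 0.249, 0.268]
force: [-0.6, 0.5, -2.2]
grip_width: 0.07
grasp_force: 98.5
[ 0.64470597 -0.25856616  0.19357789] [-0.56213394  0.48249505 -2.20054523] 42.95900702341122
```

View pics/s6.png

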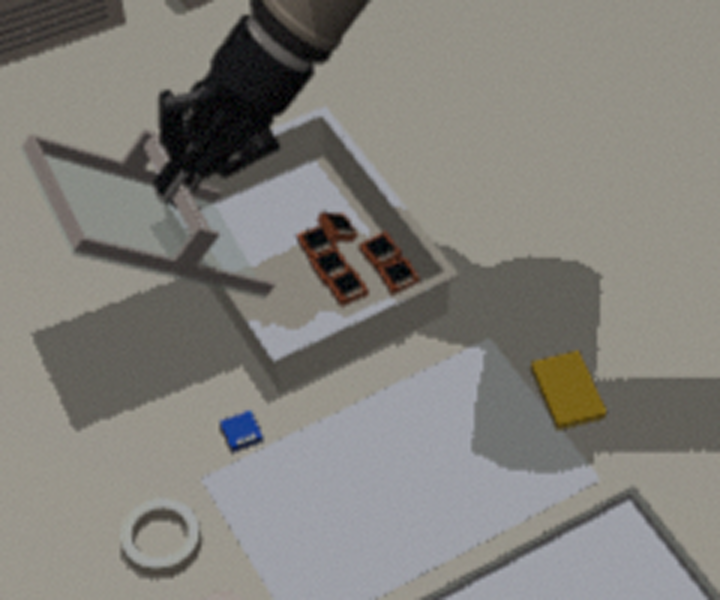

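All six cells are in the tub, in crop region (300–415, 210–300), and the tray is empty. Level the tray and carry it back.

```bash
python3 -m handwheel '[{"twist":[0.001,0.015,0],"slide":[0,0,0],"gripper":0},{"twist":[0.002,0.03,0],"slide":[0,0,0],"gripper":0},{"twist":[0.0035,0.048,0],"slide":[0,0,0],"gripper":0},{"twist":[0.005,0.065,0],"slide":[0,0,0],"gripper":0},{"twist":[0.006,0.083,0],"slide":[0,0,0],"gripper":0},{"twist":[0.0075,0.1,0],"slide":[0,0,0],"gripper":0},{"twist":[0.0087,0.119,0],"slide":[0,0,0],"gripper":0},{"twist":[0.0087,0.119,0],"slide":[0,0,0],"gripper":0}]'
python3 -m handwheel '[{"twist":[0,0,0],"slide":[-0.05,0.2,0],"gripper":0},{"twist":[0,0,0],"slide":[-0.11,0.45,0],"gripper":0},{"twist":[0,0,0],"slide":[-0.16,0.7,0],"gripper":0},{"twist":[0,0,0],"slide":[-0.22,0.95,0],"gripper":0}]'
python3 -m handwheel '[{"twist":[0,0,0],"slide":[-0.05,0.24,0],"gripper":0},{"twist":[0,0,0],"slide":[-0.11,0.48,0],"gripper":0},{"twist":[0,0,0],"slide":[-0.16,0.72,0],"gripper":0},{"twist":[0,0,0],"slide":[-0.22,0.96,0],"gripper":0}]'
python3 -m handwheel '[{"twist":[0,0,0],"slide":[-0.05,0.24,0],"gripper":0},{"twist":[0,0,0],"slide":[-0.11,0.48,0],"gripper":0},{"twist":[0,0,0],"slide":[-0.16,0.72,0],"gripper":0},{"twist":[0,0,0],"slide":[-0.22,0.96,0],"gripper":0}]'
python3 -m handwheel '[{"twist":[0,0,0],"slide":[-0.05,0.24,0],"gripper":0},{"twist":[0,0,0],"slide":[-0.11,0.48,0],"gripper":0},{"twist":[0,0,0],"slide":[-0.16,0.72,0],"gripper":0},{"twist":[0,0,0],"slide":[-0.22,0.96,0],"gripper":0}]'
python3 -m handwheel '[{"twist":[0,0,0],"slide":[-0.05,0.24,0],"gripper":0},{"twist":[0,0,0],"slide":[-0.11,0.48,0],"gripper":0},{"twist":[0,0,0],"slide":[-0.16,0.72,0],"gripper":0},{"twist":[0,0,0],"slide":[-0.21,0.9,0],"gripper":0},{"twist":[0,0,0],"slide":[-0.21,0.94,0],"gripper":0},{"twist":[0,0,0],"slide":[-0.21,0.94,0],"gripper":0},{"twist":[0,0,0],"slide":[-0.21,0.94,0],"gripper":0}]'
python3 - <<'E'
from h import *
s=bot.read_state(); print(s["tcp_pos"],s["force"],Rot.from_quat(s["tcp_rot"]).as_matrix()[:,2])
E
```

```text
time_s: 52.55
tcp_pos: [0.6462, -0.2583, 0.1919]
tcp_rot: [0.732, 0.682, -0.001, -0.001]
force: [0.2, -0.2, -2.9]
grip_width: 0.07
grasp_force: 98.5
time_s: 52.95
tcp_pos: [0.6219, -0.1628, 0.1933]
tcp_rot: [0.732, 0.681, 0.001, 0.001]
force: [-0.1, -0.5, -2.9]
grip_width: 0.072
grasp_force: 98.5
time_s: 53.35
tcp_pos: [0.5998, -0.0667, 0.1935]
tcp_rot: [0.732, 0.681, 0.001, 0.001]
force: [0.2, 0.8, -3.0]
grip_width: 0.068
grasp_force: 98.5
time_s: 53.75
tcp_pos: [0.5778, 0.0292, 0.1935]
tcp_rot: [0.732, 0.681, 0.002, 0.001]
force: [0.2, -0.3, -1.1]
grip_width: 0.073
grasp_force: 98.5
time_s: 54.15
tcp_pos: [0.5558, 0.1252, 0.1935]
tcp_rot: [0.732, 0.681, 0.002, 0.001]
force: [-0.0, -0.6, -2.2]
grip_width: 0.067
grasp_force: 98.5
time_s: 54.85
tcp_pos: [0.5356, 0.2175, 0.1934]
tcp_rot: [0.732, 0.681, 0.0, 0.0]
force: [-0.5, -0.0, -3.1]
grip_width: 0.07
grasp_force: 98.5
[0.53556737 0.21752318 0.19342558] [-5.47050387e-01 -1.77759601e-03 -3.07738170e+00] [ 1.21795202e-03 -4.61547075e-05 -9.99999257e-01]
```

```bash
python3 -m handwheel '[{"twist":[0,0,0],"slide":[0,0,-0.15],"gripper":0},{"twist":[0,0,0],"slide":[0,0,-0.35],"gripper":0},{"twist":[0,0,0],"slide":[0,0,-0.55],"gripper":0},{"twist":[0,0,0],"slide":[0,0,-0.75],"gripper":0},{"twist":[0,0,0],"slide":[0,0,-0.9],"gripper":0},{"twist":[0,0,0],"slide":[0,0,-0.97],"gripper":0},{"twist":[0,0,0],"slide":[0,0,-1],"gripper":0},{"twist":[0,0,0],"slide":[0,0,-1],"gripper":0}]'
python3 -m handwheel '[{"twist":[0,0,0],"slide":[0,0,-0.02],"gripper":0},{"twist":[0,0,0],"slide":[0,0,-0.04],"gripper":0},{"twist":[0,0,0],"slide":[0,0,-0.06],"gripper":0},{"twist":[0,0,0],"slide":[0,0,-0.08],"gripper":0},{"twist":[0,0,0],"slide":[0,0,-0.085],"gripper":0},{"twist":[0,0,0],"slide":[0,0,-0.085],"gripper":0},{"twist":[0,0,0],"slide":[0,0,-0.085],"gripper":0}]'
```

```text
time_s: 55.65
tcp_pos: [0.5357, 0.218, 0.0935]
tcp_rot: [0.732, 0.681, 0.0, 0.0]
force: [-0.6, -0.3, -1.9]
grip_width: 0.07
grasp_force: 98.4
time_s: 56.35
tcp_pos: [0.5354, 0.2185, 0.0849]
tcp_rot: [0.732, 0.681, 0.0, 0.0]
force: [-1.2, -0.8, -1.4]
grip_width: 0.075
grasp_force: 98.7
```

```bash
python3 -m handwheel '[{"twist":[0,0,0],"slide":[0,0,-0.005],"gripper":0.5},{"twist":[0,0,0],"slide":[0,0,-0.005],"gripper":0.5},{"twist":[0,0,0],"slide":[0,0,-0.005],"gripper":0.5},{"twist":[0,0,0],"slide":[0,0,-0.005],"gripper":0.5},{"twist":[0,0,0],"slide":[0,0,-0.005],"gripper":0.5}]' 30
python3 -m handwheel '[{"twist":[0,0,0],"slide":[0,0,0.2],"gripper":0.5},{"twist":[0,0,0],"slide":[0,0,0.5],"gripper":0.5},{"twist":[0,0,0],"slide":[0,0,1],"gripper":0.5},{"twist":[0,0,0],"slide":[0,0,1],"gripper":0.5}]'
python3 -m handwheel '[{"twist":[0,0,0],"slide":[-0.5,-1,0.5],"gripper":0.5},{"twist":[0,0,0],"slide":[-0.5,-1,0.5],"gripper":0.5},{"twist":[0,0,0],"slide":[-0.5,-1,0.5],"gripper":0.5},{"twist":[0,0,0],"slide":[-0.5,-1,0.5],"gripper":0.5},{"twist":[0,0,0],"slide":[-0.5,-1,0.5],"gripper":0.5},{"twist":[0,0,0],"slide":[-0.5,-1,0.5],"gripper":0.5}]'
python3 - <<'E'
from h import *
im=bot.capture("top"); cv2.imwrite("pics/t9.png",cv2.resize(im[190:380,110:550,::-1],None,fx=1.8,fy=1.8))
for c in cells(im,.016): print(*c)
s=bot.read_state(); print(s["tcp_pos"],s["force"])
E
```

```text
time_s: 56.85
tcp_pos: [0.5354, 0.2184, 0.0844]
tcp_rot: [0.732, 0.681, 0.0, 0.0]
force: [0.1, -0.7, 0.3]
grip_width: 0.5
grasp_force: 0.0
time_s: 57.25
tcp_pos: [0.5387, 0.2193, 0.1911]
tcp_rot: [0.732, 0.681, 0.006, 0.003]
force: [1.4, -0.1, 0.2]
grip_width: 0.501
grasp_force: 0.0
time_s: 57.85
tcp_pos: [0.4856, 0.1191, 0.2336]
tcp_rot: [0.732, 0.681, -0.0, -0.0]
force: [0.3, -0.1, 0.1]
grip_width: 0.495
grasp_force: 0.0
437.6 316.2 [ 0.4436 -0.2194] 89.2 0.069 0.029
449.9 295.6 [ 0.4831 -0.2489] 80.2 0.056 0.107
[0.48548958 0.11925527 0.23347189] [ 0.19246311 -0.37200147 -0.728172  ]
```

View pics/t9.png

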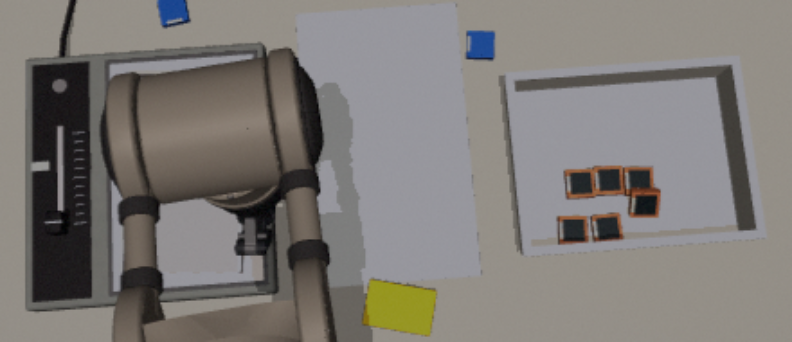

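Six cells lie inside the tub, at image (565–660, 168–240). The arm hides the tray, so I clear it and take one last look.

```bash
python3 -m handwheel '[{"twist":[0,0,0],"slide":[-0.1,-1,0.2],"gripper":0.5},{"twist":[0,0,0],"slide":[-0.1,-1,0.2],"gripper":0.5},{"twist":[0,0,0],"slide":[-0.1,-1,0.2],"gripper":0.5},{"twist":[0,0,0],"slide":[-0.1,-1,0.2],"gripper":0.5}]'
python3 -m handwheel '[{"twist":[0,0,0],"slide":[-0.1,-1,0],"gripper":0.5},{"twist":[0,0,0],"slide":[-0.1,-1,0],"gripper":0.5},{"twist":[0,0,0],"slide":[-0.1,-1,0],"gripper":0.5},{"twist":[0,0,0],"slide":[-0.1,-1,0],"gripper":0.5},{"twist":[0,0,0],"slide":[-0.1,-1,0],"gripper":0.5},{"twist":[0,0,0],"slide":[-0.1,-1,0],"gripper":0.5}]'
python3 - <<'E'
from h import *
im=bot.capture("top"); crop(im,118,195,278,370,3.4,"pics/t10.png")
E
```

```text
time_s: 58.3
tcp_pos: [0.4757, 0.0181, 0.2539]
tcp_rot: [0.733, 0.681, -0.0, -0.0]
force: [0.6, 0.2, 0.2]
grip_width: 0.498
grasp_force: 0.0
time_s: 58.9
tcp_pos: [0.4656, -0.0799, 0.2541]
tcp_rot: [0.731, 0.682, -0.0, -0.0]
force: [-0.1, -0.6, 1.0]
grip_width: 0.497
grasp_force: 0.0
```

View pics/t10.png

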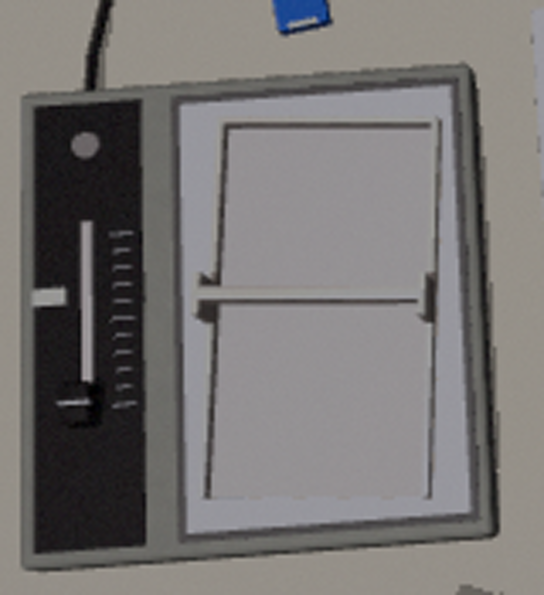

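The tray is empty and flat, centred on the screen (handle at crop (198–420, 295)). The dimmer is at off (line at (75,402)). I'm handing in the job.

```bash
python3 -c "
from station import bot
print(bot.job_done())"
```

```text
the job is handed in; nothing more can be done
None
```

The job is handed in: all six cells are in the tub, the dimmer went to the tape for over three seconds and back to off, and the empty tray is flat on the light box's screen; the hand-in returned no verdict.

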